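Load the bench deburring machine and close it up

TASK

Load the green deburring machine: lift its hold-down clamp right up, swivel the flat steel cover plate sideways around its pivot screw until the loading port is clear, and put every sawn-off piece of square tube that is on the bench (two to four of them) down into the chamber. Once they are all in, swivel the cover fully back over the port and only then press the clamp arm fully down on it. Never swing the cover under a lowered clamp, and leave the round steel slug, the hammer and the spray can where they are.

Things in the scene. Friction and masses are not known exactly. Their poses are not given: they have to be found in the camera images.
- machine: Low green bench machine, fixed. Origin: on the bench, straight below the centre of the loading port; z up; its near side (-x) faces the robot. Flat top (deck) 100 mm above the bench, spanning x -100..100, y -85..225 mm in this frame. The part at y 60..225 is the solid motor end.
- port (a point): Centre of the loading port's mouth, level with the deck. The port is 130 mm (machine x) by 120 mm (machine y); the chamber below has straight upright walls of the same outline, down to a black floor 12 mm above the bench (88 mm deep).
- cover (a joint): Swing of the flat steel cover (162 x 150 x 5 mm, top 106 mm above the bench) about its upright pivot screw: 0 = shut over the port (stop); grows CLOCKWISE seen from above, the knob passing from the machine's near right corner past the near (-x) side to the near left; at 1.57 the port is clear and the plate lies over the motor end; stop at 1.75. Friction 0.2 N m: it stays where left.
- cover_knob (a point): Middle of the cover's upright round black knob, 24 mm in diameter, 38 mm tall; this point is 19 mm above the plate. When shut it is at x -55, y -50 mm in the machine's frame, 179 mm from the pivot axis. Being round, it turns in a gripper whose own yaw stays fixed.
- cover_pivot (a point): On the upright axis of the cover's pivot screw, at the plate's top face: at x 76, y 72 mm in the machine's frame.
- clamp (a joint): Angle of the hold-down clamp arm about its level hinge (along machine y) at the port's far side: 0 = fully down, lying along machine -x over the shut cover, rubber foot on the plate; grows as its free end is lifted up and over towards +x; 1.57 = upright; stop at 1.6. Friction of 0.22 N m holds it where it is left.
- clamp_grip (a point): Middle of the clamp arm's black rubber grip (55 mm long, 18 mm wide along the machine's y, 16 mm thick), 118 mm from the hinge axis; with the arm down it is 135 mm above the bench (29 mm above the cover plate). The arm ends 27 mm beyond this point.
- clamp_hinge (a point): On the clamp's hinge axis: at x 108, y 0 mm in the machine's frame, 135 mm above the bench, between two small lugs that reach 150 mm above the bench.
- piece0: Sawn-off piece of bright square steel tube, 80 mm long (along its x) and 25 x 25 mm, closed to the touch with dark ends, about 0.13 kg, lying on the bench right of the machine; may be absent. Origin: centre of its 80 x 25 underside as built (12.5 mm from its middle, along its -z).
- piece1: Sawn-off piece of bright square steel tube, 80 mm long (along its x) and 25 x 25 mm, closed to the touch with dark ends, about 0.13 kg, lying on the bench right of the machine; may be absent. Origin: centre of its 80 x 25 underside as built (12.5 mm from its middle, along its -z).
- piece2: Sawn-off piece of bright square steel tube, 80 mm long (along its x) and 25 x 25 mm, closed to the touch with dark ends, about 0.13 kg, lying on the bench right of the machine; may be absent. Origin: centre of its 80 x 25 underside as built (12.5 mm from its middle, along its -z).
- piece3: Sawn-off piece of bright square steel tube, 80 mm long (along its x) and 25 x 25 mm, closed to the touch with dark ends, about 0.13 kg, lying on the bench right of the machine; may be absent. Origin: centre of its 80 x 25 underside as built (12.5 mm from its middle, along its -z).
- piece0_mid (a point): Middle of piece0.
- piece1_mid (a point): Middle of piece1.
- piece2_mid (a point): Middle of piece2.
- piece3_mid (a point): Middle of piece3.
- slug: Bystander: upright round dark steel slug, 42 mm in diameter, 55 mm tall, standing among the tube pieces. Origin: centre of its underside.
- hammer: Bystander: hammer lying on the bench at the far side, about 0.26 m long, its head towards the machine.
- can: Bystander: upright grey spray can, 60 mm in diameter, 170 mm tall, at the right. Origin: centre of its underside.
Mind the look-alikes: they are no part of the job. What is shaped like the piece1 but turquoise is not meant.

How it is judged (in metres and radians):
On the way, in this order (a step that is already met when the one before it is completed fails the run):
1. the clamp arm is lifted up (above 1.2 rad) (value of joint clamp above 1.2 rad), for 0.2 s.
2. the cover is swung clear of the port (above 1.35 rad) (value of joint cover above 1.35 rad), for 0.2 s.
3. every tube piece lies in the chamber and is let go (x of piece0_mid in the frame of machine between -0.062 and 0.062 m and y of piece0_mid in the frame of machine between -0.058 and 0.058 m and z of each of piece0_mid, piece1_mid, piece2_mid, piece3_mid in the frame of machine below 0.08 m and x of piece1_mid in the frame of machine between -0.062 and 0.062 m and y of piece1_mid in the frame of machine between -0.058 and 0.058 m and x of piece2_mid in the frame of machine between -0.062 and 0.062 m and y of piece2_mid in the frame of machine between -0.058 and 0.058 m and x of piece3_mid in the frame of machine between -0.062 and 0.062 m and y of piece3_mid in the frame of machine between -0.058 and 0.058 m and contact force between the fingers and piece0 below 0.1 N and contact force between the fingers and piece1 below 0.1 N and contact force between the fingers and piece2 below 0.1 N and contact force between the fingers and piece3 below 0.1 N), for 0.2 s.
4. the cover is swung fully back over the port (below 0.05 rad), all pieces inside (value of joint cover below 0.05 rad and x of piece0_mid in the frame of machine between -0.062 and 0.062 m and y of piece0_mid in the frame of machine between -0.058 and 0.058 m and z of each of piece0_mid, piece1_mid, piece2_mid, piece3_mid in the frame of machine below 0.08 m and x of piece1_mid in the frame of machine between -0.062 and 0.062 m and y of piece1_mid in the frame of machine between -0.058 and 0.058 m and x of piece2_mid in the frame of machine between -0.062 and 0.062 m and y of piece2_mid in the frame of machine between -0.058 and 0.058 m and x of piece3_mid in the frame of machine between -0.062 and 0.062 m and y of piece3_mid in the frame of machine between -0.058 and 0.058 m), for 0.2 s.
5. the clamp arm is fully down (below 0.06 rad) on the shut cover (value of joint clamp below 0.06 rad and value of joint cover below 0.05 rad), for 0.2 s.
At the end, for the whole second after the job is handed in: Every tube piece that is present has its middle inside the chamber (within the port's outline and at least 20 mm below the deck), the cover is shut to within 0.05 rad and the clamp is down to within 0.06 rad (all of step 3 and all of step 5); the robot touches nothing.
It fails at once if the cover is swung (above 0.2 rad) while the clamp arm is lowered (below 0.8 rad) (value of joint cover above 0.2 rad and value of joint clamp below 0.8 rad).
It fails at once if the slug, hammer or can is moved by more than 60 mm, or slug or can is knocked over (distance of any of slug, hammer, can from where it was at the start of the episode above 0.06 m or angle between any of slug, can's own z axis and vertical above 0.6 rad).
Of piece0, piece1, piece2, piece3 only 2 to 4 are there at a start; the rules pass over those that are not, and their reading is None.
At some moment in a run one of piece0, piece1, piece2, piece3 may be knocked a few centimetres aside while the robot is not near it.
Once in a run the grip may slacken for a moment while it holds something.
It also fails if it takes over 210 s, if anything falls off the work surface, if the arm or the gripper's body presses on something with over 40 N, if the wrist force passes 120 N, or if a joint passes its speed limit or range.

ROBOT

A 7-joint arm with a two-finger parallel gripper is mounted at the origin on the work surface. World frame = base frame: x ahead of the robot, y to its left, z up, the work surface at z = 0. Lengths are in mm, angles in rad, forces in N, time in s.
With the tool pointing down it reaches from about 400 to 875 mm from the base axis. Payload 4.4 kg.
Tool frame: the origin (TCP) lies at the very end of the fingers, on their centre line; the grasp point (between the pads) lies 19 mm behind it; x points along the fingers, z is the direction in which the jaws open and shut, and the axes are right-handed (so a half turn about x gives the same grasp; the last joint's range is limited). The gripper opens to 85 mm and grips with 20 to 120 N. Pads are 22 mm wide; open, the fingers measure 114 mm over their backs; the gripper's body (76 mm by 85 mm) begins 54 mm behind the grasp point. The pads swing forward as they close: fully open they stand 13 mm farther back than shut.
Start: joints at [1.162, 0.628, 0.038, 1.517, -0.027, 0.996, -0.02], TCP at [218.51, -612.186, 207.713] pointing down, gripper open.
Joint ranges: [-3.06, 3.06], [-0.37, 2.12], [-1.25, 1.32], [0.18, 2.47], [-1.1, 4.24], [0.23, 1.98], [-2.94, 2.94]. Speed limits (rad/s): [2.57, 2.57, 3.14, 3.14, 3.14, 3.14, 3.14].

INTERFACE

Orientations are given as [roll, pitch, yaw] about the fixed x, y, z axes, in that order (R = Rz(yaw) Ry(pitch) Rx(roll)).
In Python, from cell import ctrl gives the robot as it stands.
- The arm moves only by the shell command python3 -m inch 'ROWS'. ROWS is JSON, a list of rows, each a list of 5 numbers: the shift along the tool's x, y, z in cm, then the turn about the tool's x in degrees, then the finger opening in cm, from 0 to 8.54. A call has 1 to 20 rows; each row shifts and turns the pose as measured when the row begins, along the tool's axes as they then stand; what a row does not reach is not made up. A row lasts 1/8 s, in which the tool goes at most 62.5 mm and 10.7 degrees, less where a joint would pass 70% of its speed; a pose out of reach is approached as far as the arm can. A call with a gripper value outside its range is refused whole. The fingers move at their own pace and stop on an object; the grip force is fixed at half the most. Time passes only in rows, so rows that do not move let the fingers close. It gives the time, the measured TCP pose, the force and the opening at its end, in the units of the state.
- ctrl.read_state(): the state, without advancing time (a new reading comes with each control period).
- ctrl.get_image(name): name is "side" or "top"; returns a dict with "frame" (400x640x3 uint8, red, green, blue), "z_map" (400x640 float32, mm along the optical axis (not along the pixel's ray), 0 where there is no reading), "K" (3x3 intrinsics, pixels), "eye" and "orientation" of the camera in the world. Camera axes: x right, y down, z forward; pixel columns grow to the right and rows downward; lengths in mm; the calibration is good to about 2 mm. A picture is of the moment at which its call begins.
- ctrl.finish_job(): hands the job in, once; it reports no verdict.
Trained networks look in the newest picture that a camera, given by its name, has taken for a name from the list of things; names that differ only in an ending like _2 or _b are one class to them, and where a whole thing is asked for, a point or a joint stands for the part that bears it (a point fixed in the world has none). Each returns a list of dicts, best first, with "confidence" (0 to 1); they miss things now and then, are a little off and sometimes report something else, mostly with a low value. They report only what shows in the picture. A call takes as long as a camera call. They do not tell look-alikes from the thing itself.
- ctrl.look_for(camera, label): "box" ([centre column, centre row, width, height] as shares, 0 to 1, of the picture: columns of its width, rows of its height, round what is visible of it).
- ctrl.pinpoint(camera, label): "xy" ([column, row] as shares, 0 to 1, of the picture: columns of its width, rows of its height: a listed point, or the origin of a listed thing).
The state is a dict: "clock": time; "qpos": joint angles; "qd": joint speeds; "tau": joint torques, N m; "eef_pos": TCP position; "tool_rot": TCP orientation; "force": force on the tool from outside, world axes, zero at the start; "torque": the same for the moment, N m; "width": finger opening in mm.
Only numpy, scipy, OpenCV 4.12 (cv2) and the standard library are available. Lean on these libraries where they do the work, as an engineer would, in place of code of your own. Each camera call takes 0.05 s, during which the arm holds its last target. There are 200 camera calls.

## Working session

There is one attempt and no reset: what is moved stays moved. The work goes in short steps, Python scripts to look and compute and a shell command to move; the robot and the scene stay as the last step left them, time stands still between calls to the robot, and variables do not carry over. Pictures are saved under pics/ and viewed, about 12 in all and at most 16, crops included, and the job is handed in when it is done.

```bash
ls; mkdir -p pics
cat > h.py <<'E'
import numpy as np, cv2
from cell import ctrl
from scipy.spatial.transform import Rotation as R
def cam(n):
    d=ctrl.get_image(n); return d
def Rc(d):
    o=np.array(d["orientation"],float)
    return o if o.shape==(3,3) else R.from_euler('xyz',o).as_matrix()
def ray(d,u,v):
    return Rc(d)@np.linalg.inv(d["K"])@np.array([u,v,1.])
def at_z(d,u,v,z):
    r=ray(d,u,v); e=np.array(d["eye"]); return e+r*(z-e[2])/r[2]
def cloud(d):
    h,w=d["z_map"].shape; v,u=np.mgrid[:h,:w]
    p=np.stack([u,v,np.ones_like(u)],-1)@np.linalg.inv(d["K"]).T*d["z_map"][...,None]
    return p@Rc(d).T+np.array(d["eye"])
def proj(d,P):
    q=d["K"]@(Rc(d).T@(np.array(P,float)-np.array(d["eye"]))); return q[:2]/q[2]
E
python3 - <<'E'
from h import *
for n in ("top","side"):
    d=cam(n); cv2.imwrite(f"pics/{n}0.png",d["frame"][...,::-1]); print(n,d["eye"],d["orientation"],d["K"])
    C=cloud(d)
    for l in ("machine","port","cover_knob","cover_pivot","clamp_grip","clamp_hinge","piece0_mid","piece1_mid","slug","can","hammer"):
        for r in ctrl.pinpoint(n,l)[:6]:
            u,v=r["xy"][0]*640,r["xy"][1]*400
            print(l,round(r["confidence"],2),round(u),round(v),C[min(int(v),399),min(int(u),639)].round())
print(ctrl.read_state())
E
```

```text
pics
top [ 402.5236512  -110.73275603 1281.1424322 ] [-3.05426594  0.00435679 -1.57625558] [[453.55174068   0.         316.84574471]
 [  0.         453.55174068 197.96168801]
 [  0.           0.           1.        ]]
machine 0.65 236 184 [543. 107. 109.]
port 0.74 226 178 [554. 122. 148.]
cover_knob 0.73 243 197 [508.  80. 143.]
cover_pivot 0.79 197 153 [625. 209. 112.]
clamp_grip 0.65 227 179 [551. 120. 145.]
clamp_grip 0.3 351 237 [ 404. -197.   21.]
clamp_hinge 0.62 217 136 [665. 152. 134.]
piece0_mid 0.59 348 181 [ 559. -193.   27.]
piece1_mid 0.78 361 279 [ 292. -226.   25.]
piece1_mid 0.62 264 255 [359.  40.  25.]
piece1_mid 0.58 316 255 [ 355. -100.   26.]
piece1_mid 0.54 303 201 [504. -67.  24.]
piece1_mid 0.5 358 235 [ 412. -216.   22.]
slug 0.47 401 182 [ 552. -336.   52.]
can 0.66 441 185 [ 539. -430.   95.]
hammer 0.61 304 117 [744. -68.  20.]
side [138.43154926 419.40710438 692.93641219] [-2.31958693  0.00885075 -2.53194169] [[418.92035594   0.         327.17463716]
 [  0.         418.92035594 196.00808388]
 [  0.           0.           1.        ]]
machine 0.73 238 288
[... 738 characters left out ...]
 -427.   35.]
hammer 0.65 242 193 [732. -63.  21.]
{'clock': 1.2, 'qpos': array([ 1.16221804,  0.62839727,  0.03852503,  1.51742395, -0.02698126,
        0.99631869, -0.02000322]), 'qd': array([-0.00057481,  0.00038184, -0.00137802,  0.00106659, -0.00038308,
       -0.00138642, -0.00064902]), 'tau': array([ 8.57080267e-04, -5.63287747e+01,  1.22543346e+00, -1.93781608e+01,
        1.07071977e-02,  1.49509513e-03,  1.69900233e-05]), 'eef_pos': array([ 218.47217071, -612.17802548,  207.70797801]), 'tool_rot': array([2.96399163, 1.57076746, 1.73593475]), 'force': array([ 0.11982392, -0.70924705, -0.2635932 ]), 'torque': array([ 0.00958427,  0.01904001, -0.00325414]), 'width': 85.28314904550854}
```

```bash
python3 -c "
import cv2,numpy as np
a=cv2.imread('pics/top0.png')[60:340,150:490];cv2.imwrite('pics/top0c.png',cv2.resize(a,None,fx=2.1,fy=2.1))"
```

```text
(no output)
```

View pics/side0.png

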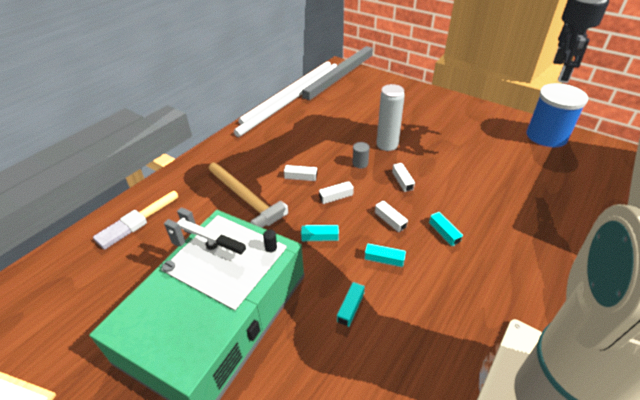

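View pics/top0c.png

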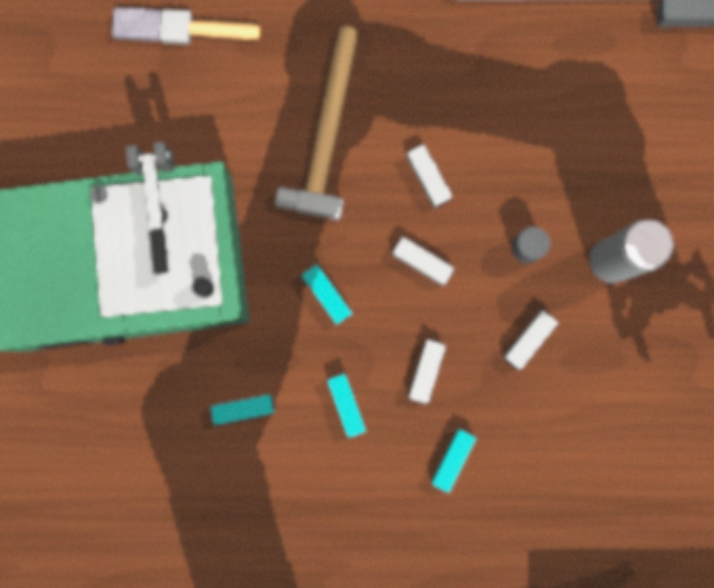

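```bash
cat >> h.py <<'E'
def pieces(d,zmin=18,zmax=34,box=None):
    C=cloud(d); f=d["frame"].astype(int); mx=f.max(-1); mn=f.min(-1)
    m=((mx-mn)<45)&(mx>70)&(C[...,2]>zmin)&(C[...,2]<zmax)
    if box is not None:
        m&=(C[...,0]>box[0])&(C[...,0]<box[1])&(C[...,1]>box[2])&(C[...,1]<box[3])
    n,l,s,c=cv2.connectedComponentsWithStats(m.astype(np.uint8))
    out=[]
    for i in range(1,n):
        if s[i,4]<60: continue
        P=C[l==i]; (x,y),(a,b),t=cv2.minAreaRect(P[:,:2].astype(np.float32))
        if a<b: a,b,t=b,a,t+90
        t=(t+90)%180-90
        out.append((x,y,np.median(P[:,2]),a,b,t))
    return out
E
python3 - <<'E'
from h import *
P=[]
for n in ("top","side"):
    d=cam(n); print(n)
    for p in pieces(d,box=(250,700,-500,20)): print(np.round(p,1))
    C=cloud(d); f=d["frame"].astype(int)
    m=(C[...,2]>92)&(C[...,2]<106.5)&(f[...,1]>f[...,0]+25)&(f[...,1]>f[...,2]+15)
    w=(C[...,2]>101)&(C[...,2]<112)&(f.min(-1)>150)&(C[...,1]>0)
    for k,q in (("green",m),("plate",w)):
        X=C[q]; X=X[X[:,0]>300]
        r=cv2.minAreaRect(X[:,:2].astype(np.float32)); print(k,len(X),r,np.median(X[:,2]), X.min(0),X.max(0))
        np.save(f"{n}_{k}.npy",X)
    b=(C[...,2]>138)&(C[...,2]<150)&(C[...,1]>40)&(C[...,0]<530)&(C[...,0]>440); X=C[b]; print("knob",len(X),X.mean(0))
    b=(C[...,2]>138)&(C[...,2]<152)&(C[...,1]>40)&(C[...,0]>530)&(f.max(-1)<70); X=C[b]; print("grip",len(X),X.mean(0) if len(X) else 0)
E
```

```text
top
[ 668.4 -210.8   24.    78.1   26.    27.1]
[634.1 -49.2  24.3  87.1  26.5  77.3]
[ 553.5 -200.7   24.1   80.9   25.5   58.4]
[ 447.2 -341.9   24.6   80.7   25.   -39.6]
[ 406.2 -204.1   24.4   80.2   25.2  -18. ]
green 5204 ((553.5179443359375, 197.7508544921875), (200.3119354248047, 310.6512451171875), 7.102728366851807) 98.97066362335727 [437.72370593  32.06520156  92.04567878] [670.47904556 362.16293858 106.49986015]
plate 2930 ((568.3175659179688, 137.7962646484375), (173.86129760742188, 151.70721435546875), 5.6029953956604) 105.22014234507503 [476.02251577  55.35138633 101.02038797] [655.61933082 216.27274349 111.71300954]
knob 85 [512.61610164  82.88904343 143.35326157]
grip 79 [551.85848105 124.77835601 145.18318179]
side
[ 546.7 -437.9   26.1   58.6   28.    20.5]
[ 444.6 -339.    24.1   81.2   25.7  -39.4]
[ 665.5 -208.5   24.    78.    27.6   28. ]
[ 551.  -197.5   24.1   80.2   28.4   58.7]
[634.2 -47.6  24.4  87.6  32.6  77.4]
[ 405.2 -202.4   24.4   81.    27.3  -16.3]
green 12731 ((554.4891967773438, 198.81105041503906), (207.48094177246094, 311.8163757324219), 7.2858686447143555) 99.85263764557908 [433.13357437  33.91311076  92.00152438] [668.24347136 364.45913688 106.07352096]
plate 5272 ((564.7387084960938, 136.7298583984375), (167.70347595214844, 155.63865661621094), 5.278797626495361) 105.8233009806217 [475.07227371  52.45663617 101.00049127] [652.79850019 219.34057662 111.99779812]
knob 188 [512.72131471  93.61779387 143.2566852 ]
grip 241 [564.62632991 133.63978929 144.59260058]
```

```bash
cat >> h.py <<'E'
YAW=7.15; M0=np.array([562.9,129.1]); _c,_s=np.cos(np.radians(YAW)),np.sin(np.radians(YAW)); RM=np.array([[_c,-_s],[_s,_c]])
def m2w(x,y,z=0): return np.array([*(M0+RM@[x,y]),z])
def w2m(p): return np.r_[RM.T@(np.array(p[:2])-M0),p[2:]]
def go(P,yaw=None,s=None):
    """turn (deg) first, then shift in cm along tool axes after the turn"""
    s=s or ctrl.read_state(); T=R.from_euler('xyz',s["tool_rot"]); t=0
    if yaw is not None:
        z=T.as_matrix()[:,2]; cur=np.degrees(np.arctan2(z[1],z[0]))
        t=-((yaw-cur+90)%180-90)
    T2=(T*R.from_euler('x',t,degrees=True)).as_matrix()
    sh=T2.T@(np.array(P)-s["eef_pos"])/10
    print("turn %.1f  then shift cm"%t,sh.round(2),"| now",s["eef_pos"].round(1),"q7 %.2f"%s["qpos"][6],"w %.1f F"%s["width"],s["force"].round(1),"t %.1f"%s["clock"])
    return t,sh
E
python3 - <<'E'
from h import *
for n in ("top","side"):
    d=cam(n); C=cloud(d); f=d["frame"].astype(int)
    m=(C[...,2]>135)&(C[...,2]<152)&(f.max(-1)<75)&(np.abs(C[...,1]-100)<100)&(C[...,0]>450)&(C[...,0]<620)
    k,l,s,c=cv2.connectedComponentsWithStats(m.astype(np.uint8))
    for i in range(1,k):
        if s[i,4]>15: P=C[l==i]; print(n,s[i,4],((P.min(0)+P.max(0))/2).round(1),np.ptp(P,axis=0).round(), w2m((P.min(0)+P.max(0))/2).round(1))
s=ctrl.read_state(); print(R.from_euler('xyz',s["tool_rot"]).as_matrix().round(2))
go(m2w(-10,0,240),90+YAW)
E
```

```text
top 92 [551.5 125.3 145.5] [46. 17. 10.] [-11.8  -2.4 145.5]
top 41 [508.3  72.3 142.1] [15. 16. 11.] [-61.3 -49.6 142.1]
side 126 [507.1  77.  140.9] [22. 23. 11.] [-61.8 -44.7 140.9]
side 271 [549.7 130.7 142.1] [53. 20. 13.] [-12.9   3.3 142.1]
[[ 0.    0.94  0.34]
 [ 0.    0.34 -0.94]
 [-1.    0.   -0.  ]]
turn 12.5  then shift cm [ -3.22  42.4  -69.26] | now [ 218.5 -612.2  207.7] q7 -0.02 w 85.4 F [0.1 0.8 0.4] t 1.4
```

```bash
sed -i 's/M0=np.array(\[562.9,129.1\])/M0=np.array([561.3,128.9])/' h.py; python3 -m inch '[[-3,0,0,6.2,8.5],[0,0,0,6.2,8.5],[0,3,-4.9,0,8.5],[0,3,-4.9,0,8.5],[0,3,-4.9,0,8.5],[0,3,-4.9,0,8.5],[0,3,-4.9,0,8.5],[0,3,-4.9,0,8.5],[0,3,-4.9,0,8.5],[0,3,-4.9,0,7],[0,3,-4.9,0,5],[0,3,-4.9,0,4.5],[0,3,-4.9,0,4.5],[0,3,-4.9,0,4.5],[0,0,0,0,4.5]]'; python3 -c "
from h import *
go(m2w(-10,0,240),90+YAW)"
```

```text
clock: 3.28
eef_pos: [518.6, 32.5, 239.0]
tool_rot: [1.081, 1.559, -0.372]
force: [-0.3, 0.2, 0.2]
width: 44.9
turn -0.4  then shift cm [-0.1   4.44 -9.04] | now [518.6  32.5 239. ] q7 -1.59 w 44.9 F [-0.3  0.2  0.2] t 3.3
```

```bash
python3 -m inch '[[0,2.2,-4.5,0,4.5],[0,2.2,-4.5,0,4.5],[4,0,0,0,4.5],[4,0,0,0,4.5],[4,0,0,0,4.5],[0.3,0,0,0,4.5],[0,0,0,0,4.5]]'; python3 -c "
from h import *
go(m2w(-10,0,116),90+YAW)"
```

```text
clock: 4.15
eef_pos: [556.7, 123.2, 115.4]
tool_rot: [1.048, 1.553, -0.411]
force: [0.3, -0.0, 0.1]
width: 44.9
turn -0.7  then shift cm [-0.07 -0.47 -0.51] | now [556.7 123.2 115.4] q7 -1.78 w 44.9 F [ 0.3 -0.   0.1] t 4.2
```

```bash
python3 -m inch '[[0,-0.5,-0.5,-0.7,4.5],[0,0,0,0,1],[0,0,0,0,1],[0,0,0,0,1],[0,0,0,0,1],[0,0,0,0,1],[0,0,0,0,1]]'; python3 -c "
from h import *
go(m2w(-10,0,116),90+YAW)
import numpy as np
# arc: tool x=down, shifts per 10deg step
p=None
for a in range(0,100,10):
    q=np.array([108-118*np.cos(np.radians(a)),135+118*np.sin(np.radians(a))])
    if p is not None: print(a,(q-p).round(1))
    p=q
T=R.from_euler('xyz',ctrl.read_state()['tool_rot']).as_matrix(); print((T.T@np.r_[RM@[1,0],0]).round(2))"
```

```text
clock: 5.03
eef_pos: [553.1, 127.4, 119.3]
tool_rot: [1.178, 1.548, -0.269]
force: [0.1, -0.1, -0.9]
width: 15.1
turn -0.1  then shift cm [ 0.33 -0.18 -0.06] | now [553.1 127.4 119.3] q7 -1.78 w 15.1 F [ 0.1 -0.1 -0.9] t 5.0
10 [ 1.8 20.5]
20 [ 5.3 19.9]
30 [ 8.7 18.6]
40 [11.8 16.8]
50 [14.5 14.5]
60 [16.8 11.8]
70 [18.6  8.7]
80 [19.9  5.3]
90 [20.5  1.8]
[ 0.02  1.   -0.  ]
```

```bash
python3 -m inch '[[-2.05,0.18,0,0,1],[-2,0.53,0,0,1],[-1.86,0.87,0,0,1],[-1.68,1.18,0,0,1],[0,0,0,0,1]]'; python3 -c "
from h import *
go(m2w(-10,0,116),90+YAW)
s=ctrl.read_state(); print(w2m(s['eef_pos']),s['torque'])
d=cam('side'); cv2.imwrite('pics/s1.png',cv2.resize(d['frame'][150:350,80:340,::-1],None,fx=2,fy=2))"
```

```text
clock: 5.65
eef_pos: [587.7, 131.7, 195.8]
tool_rot: [1.342, 1.533, -0.105]
force: [-2.8, -0.0, 2.3]
width: 12.9
turn -0.1  then shift cm [ 7.84 -3.95 -0.12] | now [587.7 131.7 195.8] q7 -1.76 w 12.9 F [-2.8 -0.   2.3] t 5.7
[ 26.58685992  -0.52480946 195.83710106] [-0.1103478   0.76221721  0.12110582]
```

View pics/s1.png

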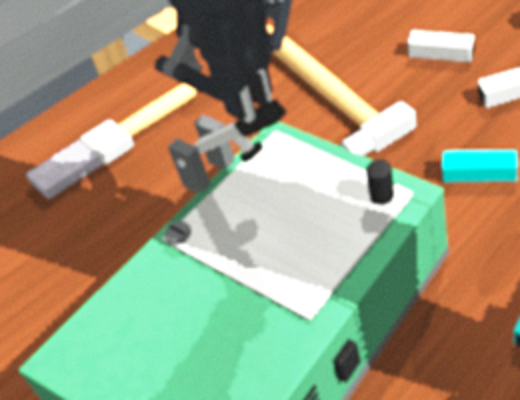

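```bash
python3 -m inch '[[0,0,0,0,3.5],[0,0,0,0,3.5],[0,0,0,0,3.5],[1.2,0,0,0,3.5],[0,0,0,0,1],[0,0,0,0,1],[0,0,0,0,1],[0,0,0,0,1]]'; python3 -c "
from h import *
d=cam('side'); C=cloud(d);f=d['frame'].astype(int)
W=C.copy(); 
m=(C[...,2]>138)&(f.min(-1)>110)&(C[...,0]>500)&(C[...,1]>60)&(C[...,1]<190)
P=C[m]; Q=np.c_[(P[:,:2]-M0)@RM,P[:,2]]
for z in range(140,260,10):
    k=(abs(Q[:,2]-z)<5)
    if k.sum()>3: print(z,k.sum(),Q[k].mean(0).round(1))
cv2.imwrite('pics/s2.png',cv2.resize(d['frame'][150:350,80:340,::-1],None,fx=2,fy=2))"
```

```text
clock: 6.7
eef_pos: [585.0, 131.3, 180.8]
tool_rot: [1.296, 1.538, -0.151]
force: [0.6, -0.2, -0.9]
width: 16.5
140 25 [ 78.6   1.8 141.2]
150 69 [ 96.8  -6.3 149.6]
160 56 [ 60.7   4.8 160.7]
170 77 [ 53.2   3.9 169.5]
180 38 [ 55.3   5.7 179.5]
190 15 [ 44.6   7.4 188.2]
210 23 [ 13.5  14.8 210.5]
220 23 [  9.7  13.7 220.7]
230 30 [ 10.7   5.8 230.7]
240 26 [ 10.    1.6 239.5]
250 4 [  8.  -30.8 251.9]
```

View pics/s2.png

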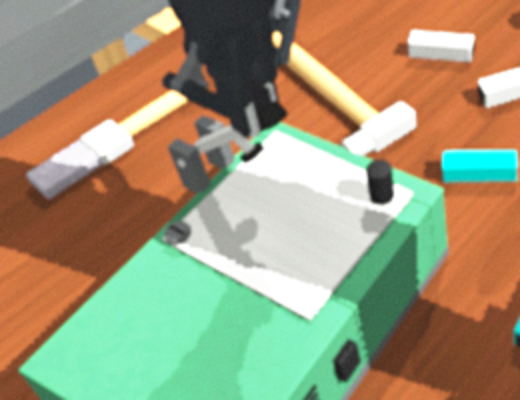

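```bash
python3 -m inch '[[-1.55,1.32,0,0,1],[-1.3,1.57,0,0,1],[-1.0,1.77,0,0,1],[-0.7,1.93,0,0,1],[-0.3,2.0,0,0,1],[0,1,0,0,1],[0,0,0,0,1]]'; python3 -c "
from h import *
d=cam('side'); print(w2m(ctrl.read_state()['eef_pos']))
cv2.imwrite('pics/s3.png',cv2.resize(d['frame'][130:330,80:340,::-1],None,fx=2,fy=2))"
```

```text
clock: 7.62
eef_pos: [667.0, 141.3, 219.6]
tool_rot: [-0.431, 1.557, -1.875]
force: [0.9, -1.3, -0.7]
width: 15.5
[106.19070187  -0.73781724 219.46290144]
```

View pics/s3.png

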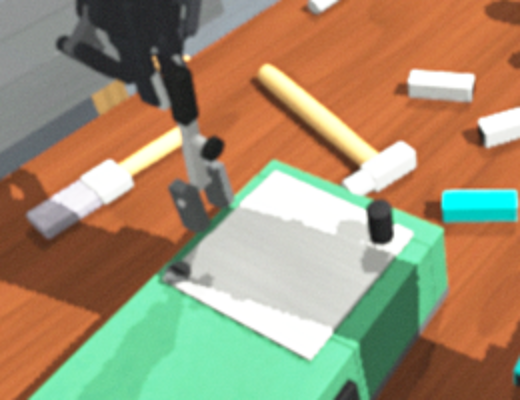

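```bash
python3 -m inch '[[0,0,0,0,4.5],[0,0,0,0,4.5],[0,0,0,0,4.5],[-5,0,0,0,4.5],[-5,0,0,0,6],[0,0,0,0,6]]'; python3 -c "
from h import *
go([509,74,330],90+YAW)"
```

```text
clock: 8.43
eef_pos: [666.8, 143.4, 321.7]
tool_rot: [-0.477, 1.558, -1.921]
force: [0.0, -0.1, -0.1]
width: 60.0
turn 0.1  then shift cm [ -0.68 -16.52   4.94] | now [666.8 143.4 321.7] q7 -1.72 w 60.0 F [ 0.  -0.1 -0.1] t 8.4
```

```bash
python3 -m inch '[[0,-5.5,1.65,0,6],[0,-5.5,1.65,0,6],[0,-5.5,1.65,0,6],[5,0,0,0,6],[5,0,0,0,6],[5,0,0,0,6],[0,0,0,0,6]]'; python3 -c "
from h import *
go([509,74,117],90+YAW)
d=cam('side'); C=cloud(d);f=d['frame'].astype(int)
m=(C[...,2]>135)&(f.min(-1)>90)&(C[...,0]>550)&(C[...,1]>60)&(C[...,1]<190)
P=C[m]; Q=np.c_[(P[:,:2]-M0)@RM,P[:,2]]
for z in range(140,290,20):
    k=(abs(Q[:,2]-z)<10)
    if k.sum()>3: print(z,k.sum(),Q[k].mean(0).round(1))
"
```

```text
clock: 9.3
eef_pos: [501.0, 69.0, 165.9]
tool_rot: [-0.583, 1.557, -2.027]
force: [-0.7, -0.3, 1.3]
width: 60.1
turn 0.1  then shift cm [ 4.88  0.89 -0.46] | now [501.   69.  165.9] q7 -1.69 w 60.1 F [-0.7 -0.3  1.3] t 9.3
140 97 [106.    6.1 144.8]
160 98 [101.6   2.7 157.7]
180 64 [ 96.8   4.5 180.3]
200 95 [ 90.6   4.2 201.7]
220 57 [ 90.5   3.9 217.2]
```

```bash
python3 -m inch '[[2.4,0.9,-0.45,0,6],[2.4,0,0,0,6],[0,0,0,0,1.5],[0,0,0,0,1.5],[0,0,0,0,1.5],[0,0,0,0,1.5],[0,0,0,0,1.5],[0,0,0,0,1.5]]'; python3 -c "
from h import *
go([509,74,117],90+YAW)
s=ctrl.read_state();p=w2m(s['eef_pos']);print(p)
a0=np.arctan2(p[1]-72,p[0]-76); r=np.hypot(p[1]-72,p[0]-76); print(np.degrees(a0),r)
q=None
T=R.from_euler('xyz',s['tool_rot']).as_matrix()
for k in range(0,105,8):
    a=a0-np.radians(k); w=m2w(76+r*np.cos(a),72+r*np.sin(a))
    if q is not None: print(k,(T.T@(w-q)/10).round(2))
    q=w"
```

```text
clock: 10.35
eef_pos: [521.0, 76.5, 130.6]
tool_rot: [1.069, 1.55, -0.376]
force: [-0.5, -0.4, -0.6]
width: 15.2
turn 0.0  then shift cm [ 1.33 -1.25  0.09] | now [521.   76.5 130.6] q7 -1.70 w 15.2 F [-0.5 -0.4 -0.6] t 10.3
[-46.51942571 -46.97151096 130.55656103]
-135.8417124075307 170.7783068691341
8 [-0.05 -1.53 -1.82]
16 [-0.04 -1.27 -2.02]
24 [-0.04 -0.97 -2.17]
32 [-0.03 -0.66 -2.29]
40 [-0.03 -0.34 -2.36]
48 [-0.02 -0.   -2.38]
56 [-0.02  0.33 -2.36]
64 [-0.01  0.65 -2.29]
72 [-0.    0.96 -2.18]
80 [ 0.    1.26 -2.02]
88 [ 0.01  1.53 -1.83]
96 [ 0.02  1.77 -1.6 ]
104 [ 0.02  1.97 -1.34]
```

```bash
python3 -c "
from h import *
s=ctrl.read_state(); print(s['tau'].round(1),R.from_euler('xyz',s['tool_rot']).as_matrix().round(3)[:,0])
d=cam('side'); e=cam('top')
a=cv2.resize(d['frame'][130:330,160:350,::-1],None,fx=2,fy=2); b=cv2.resize(e['frame'][100:300,150:350,::-1],None,fx=2,fy=2)
cv2.imwrite('pics/s4.png',np.hstack([a,b]))"
```

```text
[  0.  -46.9   0.3 -13.8   0.   -0.1  -0. ] [ 0.019 -0.008 -1.   ]
```

View pics/s4.png

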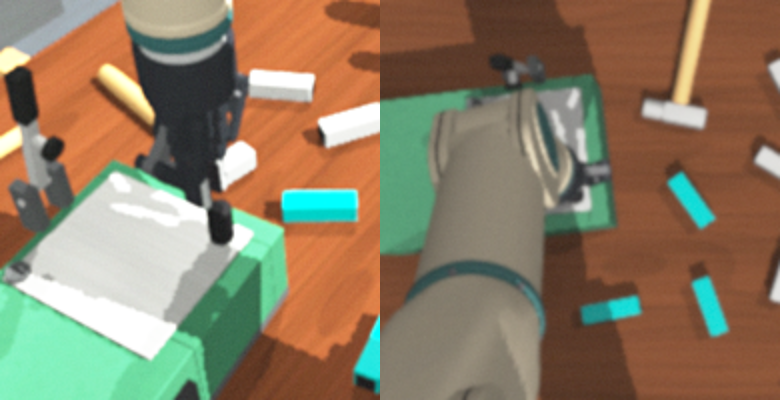

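```bash
python3 -c "
from h import *
d=cam('side'); C=cloud(d);f=d['frame'].astype(int)
m=(C[...,2]>112)&(C[...,2]<150)&(f.max(-1)<75)&(C[...,1]>40)&(C[...,1]<110)&(C[...,0]>470)&(C[...,0]<560)
for z in range(115,150,5):
    k=m&(abs(C[...,2]-z)<2.5); P=C[k]
    if len(P)>3: print(z,len(P),P.min(0).round(1),P.max(0).round(1))
print([ (r['xy'],r['confidence']) for r in ctrl.pinpoint('side','cover_knob')])
for r in ctrl.pinpoint('side','cover_knob'): print(at_z(d,r['xy'][0]*640,r['xy'][1]*400,125))
for r in ctrl.look_for('side','cover_knob'):
  x,y,w,h=r['box']; print(r['confidence'],at_z(d,x*640,y*400,125))
"
```

```text
115 19 [497.4  76.5 112.8] [508.9  88.6 117.5]
120 19 [497.1  76.4 117.6] [510.8  88.4 122.4]
125 19 [497.1  76.4 122.8] [511.1  88.4 127.1]
130 23 [496.6  75.1 127.7] [510.1  89.1 132.4]
135 18 [496.6  74.8 132.8] [508.6  88.1 137.1]
140 26 [496.7  69.4 137.5] [510.7  88.3 142.5]
145 61 [495.7  69.6 142.7] [516.3  89.  145.9]
[([0.4673, 0.4313], 0.68), ([0.4219, 0.604], 0.63), ([0.2689, 0.436], 0.15)]
[ 583.59534973 -105.09542561  125.        ]
[508.24401766  76.93154323 125.        ]
[802.26594345  51.72199153 125.        ]
0.6 [541.69082656 159.53244773 125.        ]
```

```bash
python3 -m inch '[[0,0,0,0,6.5],[0,0,0,0,6.5],[0,0,0,0,6.5],[0,0,0,0,6.5],[0,-0.6,0,0,6.5],[0,-0.6,0,0,6.5],[0.7,0,0,0,6.5],[0.6,0,0,0,6.5],[0,0,0,0,6.5],[0,0,0,0,6.5]]'; python3 -c "
from h import *
go([508.5,76.5,117],90+YAW)"
```

```text
clock: 11.9
eef_pos: [507.9, 74.7, 115.7]
tool_rot: [1.026, 1.551, -0.419]
force: [0.6, 1.5, 0.1]
width: 65.2
turn 0.0  then shift cm [-0.13  0.09 -0.17] | now [507.9  74.7 115.7] q7 -1.70 w 65.2 F [0.6 1.5 0.1] t 11.9
```

```bash
python3 -m inch '[[0,0.1,-0.2,0,4],[0,0,0,0,4],[0,0,0,0,4]]'; python3 -c "
from h import *
go([508.5,76.5,117],90+YAW)"; python3 -m inch '[[0,0,0,0,2],[0,0,0,0,2],[0,0,0,0,2],[0,0,0,0,2]]'; python3 -c "
from h import *
go([508.5,76.5,117],90+YAW)"
```

```text
clock: 12.28
eef_pos: [509.1, 77.1, 115.9]
tool_rot: [1.048, 1.551, -0.397]
force: [0.5, 1.2, -0.7]
width: 40.1
turn 0.0  then shift cm [-0.11 -0.06  0.06] | now [509.1  77.1 115.9] q7 -1.71 w 40.1 F [ 0.5  1.2 -0.7] t 12.3
clock: 12.78
eef_pos: [508.8, 76.6, 116.2]
tool_rot: [1.011, 1.551, -0.434]
force: [0.2, 0.1, 0.8]
width: 20.8
turn 0.0  then shift cm [-0.08 -0.03  0.01] | now [508.8  76.6 116.2] q7 -1.71 w 20.8 F [0.2 0.1 0.8] t 12.8
```

```bash
cat >> h.py <<'E'
def arc(dk,n,r=179):
    s=ctrl.read_state();p=w2m(s['eef_pos']);v=p[:2]-[76,72];a0=np.arctan2(v[1],v[0])
    print("m",p.round(1),"ang %.3f r %.1f"%((np.radians(-137.03)-a0+np.pi)%(2*np.pi)-np.pi,np.hypot(*v)),"w",s["width"],s["force"].round(1))
    T=R.from_euler('xyz',s['tool_rot']).as_matrix(); q=s['eef_pos'][:2]
    for k in range(1,n+1):
        a=a0-np.radians(k*dk); w=m2w(76+r*np.cos(a),72+r*np.sin(a))[:2]
        print(k*dk,(T.T@np.r_[w-q,0]/10).round(2)); q=w
E
python3 -c "
from h import *
arc(8,12)"
```

```text
m [-58.6 -45.4 116.2] ang 0.033 r 178.6 w 20.78885433128617 [0.2 0.1 0.8]
8 [-0.05 -1.53 -1.97]
16 [-0.04 -1.21 -2.18]
24 [-0.04 -0.9  -2.33]
32 [-0.04 -0.56 -2.43]
40 [-0.03 -0.22 -2.49]
48 [-0.02  0.13 -2.49]
56 [-0.02  0.48 -2.45]
64 [-0.01  0.81 -2.36]
72 [-0.    1.13 -2.23]
80 [ 0.    1.43 -2.05]
88 [ 0.01  1.7  -1.83]
96 [ 0.02  1.94 -1.57]
```

```bash
python3 -m inch '[[0,-1.5,-1.95,0,1],[0,-1.2,-2.2,0,1],[0,-0.9,-2.33,0,1],[0,-0.56,-2.43,0,1],[0,-0.22,-2.5,0,1],[0,0.13,-2.5,0,1],[0,0,0,0,1]]'; python3 -c "
from h import *
arc(8,7)"
```

```text
clock: 13.65
eef_pos: [439.5, 197.0, 115.0]
tool_rot: [-0.136, 1.543, -1.6]
force: [0.3, -0.7, -0.2]
width: 9.8
m [-112.4   82.7  115. ] ang 0.807 r 188.7 w 9.789134586781094 [ 0.3 -0.7 -0.2]
8 [-0.07  1.24 -2.44]
16 [-0.07  0.61 -2.42]
24 [-0.07  0.94 -2.31]
32 [-0.06  1.26 -2.16]
40 [-0.06  1.55 -1.96]
48 [-0.05  1.8  -1.73]
56 [-0.05  2.03 -1.46]
```

```bash
cat >> h.py <<'E'
def knob():
    d=cam('side'); C=cloud(d);f=d['frame'].astype(int); Q=np.concatenate([(C[...,:2]-M0)@RM,C[...,2:]],-1)
    m=(C[...,2]>112)&(C[...,2]<141)&(f.max(-1)<80)&(Q[...,0]>-125)&(Q[...,0]<-25)&(Q[...,1]>-80)&(Q[...,1]<225)
    k,l,s,c=cv2.connectedComponentsWithStats(m.astype(np.uint8)); 
    for i in range(1,k):
        if s[i,4]>20: P=C[l==i]; lo=P.min(0); hi=P.max(0); w=np.array([lo[0]+12,hi[1]-12,125]); print(s[i,4],"ext",(hi-lo).round(),"w",w.round(1),"m",w2m(w).round(1),"r",np.hypot(*(w2m(w)[:2]-[76,72])).round(1))
    return d
E
python3 -m inch '[[0,0,0,0,6.5],[0,0,0,0,6.5],[0,0,0,0,6.5]]'
python3 -c "
from h import *
d=knob();e=cam('top')
a=cv2.resize(d['frame'][130:330,100:350,::-1],None,fx=1.6,fy=2); b=cv2.resize(e['frame'][100:300,100:300,::-1],None,fx=2,fy=2)
cv2.imwrite('pics/s5.png',np.hstack([a,b]))"
```

```text
clock: 14.02
eef_pos: [439.5, 192.9, 114.5]
tool_rot: [-0.188, 1.54, -1.656]
force: [-0.2, -0.4, -0.4]
width: 63.9
148 ext [15. 17. 29.] w [450.2 241.4 125. ] m [-96.2 125.4 125. ] r 180.3
```

View pics/s5.png

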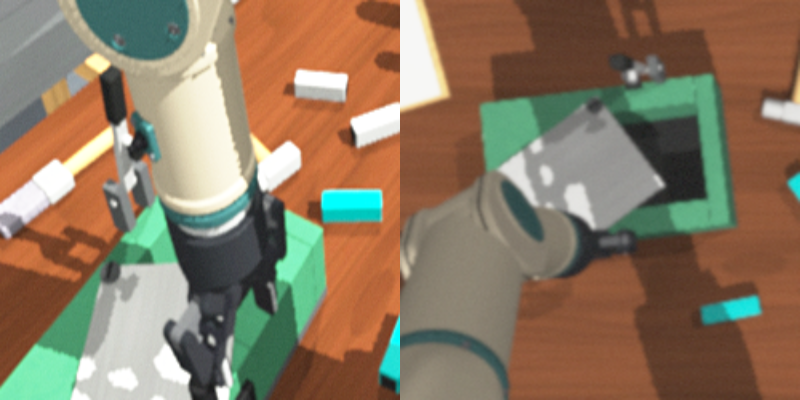

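```bash
python3 -m inch '[[0,0,0,0,0],[0,0,0,0,0],[0,0,0,0,0],[0,0,0,0,0],[0,0,0,0,0]]'
python3 -c "
from h import *
arc(5,9)"
```

```text
clock: 14.75
eef_pos: [440.2, 194.2, 114.8]
tool_rot: [-0.133, 1.542, -1.601]
force: [0.2, -0.0, -0.1]
width: -0.1
m [-112.    79.8  114.8] ang 0.792 r 188.2 w -0.08142611217998631 [ 0.2 -0.  -0.1]
5 [-0.05  1.02 -1.54]
10 [-0.04  0.24 -1.54]
15 [-0.04  0.37 -1.52]
20 [-0.04  0.5  -1.48]
25 [-0.04  0.63 -1.43]
30 [-0.04  0.75 -1.37]
35 [-0.04  0.87 -1.3 ]
40 [-0.04  0.98 -1.22]
45 [-0.04  1.08 -1.13]
```

```bash
python3 -m inch '[[0,1.0,-0.8,0,0],[0,0.2,-1.5,0,0],[0,0.37,-1.5,0,0],[0,0.5,-1.48,0,0],[0,0.63,-1.43,0,0],[0,0.75,-1.37,0,0],[0,0,0,0,0]]'
python3 -c "
from h import *
arc(4,4)
knob()"
```

```text
clock: 15.62
eef_pos: [471.4, 286.0, 114.1]
tool_rot: [0.121, 1.544, -1.346]
force: [0.8, 0.1, 4.2]
width: 0.0
m [-69.6 167.1 114.1] ang 1.329 r 173.9 w 0.017256410986369184 [0.8 0.1 4.2]
4 [-0.03  0.27 -1.3 ]
8 [-0.02  0.77 -0.98]
12 [-0.02  0.84 -0.93]
16 [-0.02  0.9  -0.87]
166 ext [13. 19. 29.] w [476.2 306.8 125. ] m [-62.3 187.1 125. ] r 179.9
```

```bash
python3 -m inch '[[0,0.5,-1.1,0,0],[0,0.7,-0.7,0,0],[0,0,0,0,0],[0,-1,1.5,0,0],[0,-0.8,1,0,0],[-3,0,0,0,0],[-5,0,0,0,0],[-4,0,0,0,4],[0,0,0,0,6]]'
python3 -c "
from h import *
arc(4,1)
knob()"
```

```text
clock: 16.8
eef_pos: [457.9, 275.8, 234.1]
tool_rot: [-0.396, 1.535, -1.865]
force: [-0.4, -0.1, -0.4]
width: 35.8
m [-84.3 158.6 234.1] ang 1.245 r 182.2 w 35.82983843666974 [-0.4 -0.1 -0.4]
4 [-0.04  0.89 -0.95]
182 ext [12. 20. 29.] w [486.9 322.3 125. ] m [-49.8 201.2 125. ] r 180.3
```

```bash
cat >> h.py <<'E'
def allp():
    L=[[p for p in pieces(cam(n),box=(250,720,-500,20)) if 70<p[3]<86 and p[4]<32] for n in ("top","side")]
    for n,l in zip("TS",L):
        for p in l: print(n,np.round(p,1))
E
python3 -c "
from h import *
allp()
go([552,-199,150],148.5)"
```

```text
T [ 669.2 -210.5   24.1   81.5   25.4   27.1]
T [ 553.5 -200.8   24.3   80.9   25.1   58.4]
T [ 447.1 -341.8   24.8   80.8   25.2  -39.4]
T [ 406.2 -204.1   25.    80.2   25.3  -18.1]
S [ 446.4 -340.7   24.2   83.5   25.3  -39.7]
S [ 667.1 -208.2   23.9   81.3   27.9   27.1]
S [ 551.2 -198.4   24.    80.6   27.4   58.1]
S [ 404.6 -202.2   24.4   80.2   27.   -18.7]
turn -52.7  then shift cm [  9.74 -34.95  32.87] | now [456.  274.3 230.6] q7 -2.08 w 58.4 F [-0.1 -0.3 -0.3] t 16.9
```

```bash
python3 -m inch '[[0,0,0,-10.6,6],[0,0,0,-10.6,6],[0,0,0,-10.6,6],[0,0,0,-10.5,6],[0,0,0,-10.4,6],[0,-4.35,4.1,0,6],[0,-4.35,4.1,0,6],[0,-4.35,4.1,0,6],[0,-4.35,4.1,0,6],[0,-4.35,4.1,0,6],[0,-4.35,4.1,0,6],[0,-4.35,4.1,0,6],[3,-2.5,2.5,0,6],[3,-1,1,0,6],[0,0,0,0,6]]'
python3 -c "
from h import *
go([552.3,-199.6,40],148.3)"
```

```text
clock: 18.82
eef_pos: [546.8, -200.1, 159.4]
tool_rot: [-2.015, 1.491, -2.537]
force: [1.1, 0.2, 0.3]
width: 59.8
turn 1.7  then shift cm [11.86  1.2   0.82] | now [ 546.8 -200.1  159.4] q7 -0.40 w 59.8 F [1.1 0.2 0.3] t 18.8
```

```bash
sed -i 's|"t %.1f"%s\["clock"\])|"t %.1f"%s["clock"],"axis",T.as_matrix()[:,0].round(3))|' h.py
python3 -m inch '[[3,0.6,0.4,1.7,6],[3,0.6,0.4,0,6],[3,0,0,0,6],[1.5,0,0,0,6],[0,0,0,0,6]]'
python3 -c "
from h import *
go([552.3,-199.6,7],148.3)"
```

```text
clock: 19.45
eef_pos: [554.2, -191.4, 52.4]
tool_rot: [-2.033, 1.494, -2.58]
force: [0.1, 0.1, -0.1]
width: 60.2
turn 0.3  then shift cm [ 4.58 -0.48  0.42] | now [ 554.2 -191.4   52.4] q7 -0.47 w 60.2 F [ 0.1  0.1 -0.1] t 19.4 axis [-0.065 -0.041 -0.997]
```

```bash
python3 -m inch '[[2,-0.25,0.2,0.3,6],[1.5,-0.2,0.2,0,6],[0.8,0,0,0,6],[0,0,0,0,6],[0,0,0,0,6]]'
python3 -c "
from h import *
go([552.3,-199.6,7],148.3)"
```

```text
clock: 20.08
eef_pos: [554.3, -199.9, 9.1]
tool_rot: [-1.989, 1.497, -2.541]
force: [0.1, -0.1, 0.4]
width: 60.0
turn -0.0  then shift cm [ 0.22 -0.06 -0.19] | now [ 554.3 -199.9    9.1] q7 -0.48 w 60.0 F [ 0.1 -0.1  0.4] t 20.1 axis [-0.061 -0.042 -0.997]
```

```bash
python3 -m inch '[[0.2,0,-0.2,0,4],[0,0,0,0,1],[0,0,0,0,1],[0,0,0,0,1],[0,0,0,0,1],[0,0,0,0,1],[-2,0,0,0,1],[-4,0,0,0,1],[-4,0,0,0,1],[-4,0,0,0,1],[-3,0,0,0,1],[0,0,0,0,1]]'
python3 -c "
from h import *
go(m2w(0,-20,190),90+YAW)"
```

```text
clock: 21.58
eef_pos: [563.1, -191.4, 182.3]
tool_rot: [-1.987, 1.497, -2.539]
force: [0.3, -0.1, -0.1]
width: 10.0
turn 51.2  then shift cm [ -2.02   3.74 -29.75] | now [ 563.1 -191.4  182.3] q7 -0.43 w 10.0 F [ 0.3 -0.1 -0.1] t 21.6 axis [-0.061 -0.042 -0.997]
```

```bash
python3 -c "
from h import *
allp()
d=cam('side');e=cam('top')
a=cv2.resize(d['frame'][100:300,250:450,::-1],None,fx=2,fy=2); b=cv2.resize(e['frame'][120:320,270:470,::-1],None,fx=2,fy=2)
cv2.imwrite('pics/s6.png',np.hstack([a,b]))"
```

```text
T [ 447.2 -342.1   24.8   81.    25.2  -39.6]
S [ 445.8 -339.7   24.2   82.6   25.1  -38.8]
S [ 667.2 -209.1   24.    81.1   30.8   25.8]
S [ 552.1 -198.7   23.9   80.3   28.    59.3]
S [ 404.  -202.6   24.4   82.1   27.8  -17.8]
```

View pics/s6.png

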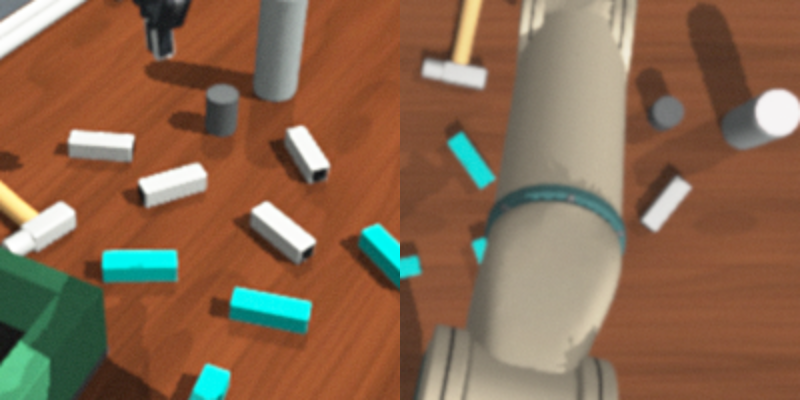

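```bash
python3 -m inch '[[0,0,0,0,6],[0,0,0,0,6],[4,0,0,0,6],[4,0,0,0,6],[3,0,0,0,6],[2,0,0,0,6],[0,0,0,0,6]]'
python3 -c "
from h import *
go([552.5,-199.6,5],149)"
```

```text
clock: 22.65
eef_pos: [549.2, -196.0, 41.6]
tool_rot: [-2.106, 1.488, -2.658]
force: [0.8, 0.4, 0.1]
width: 59.9
turn -0.7  then shift cm [3.64 0.11 0.62] | now [ 549.2 -196.    41.6] q7 -0.47 w 59.9 F [0.8 0.4 0.1] t 22.6 axis [-0.073 -0.038 -0.997]
```

```bash
python3 -m inch '[[1.8,0,0.3,-0.7,6],[1.2,0.1,0.2,0,6],[0.4,0,0,0,6],[0,0,0,0,4.5],[0,0,0,0,4.5]]'
python3 -c "
from h import *
go([552.5,-199.6,5],149)"
python3 -m inch '[[0,0,0,0,1],[0,0,0,0,1],[0,0,0,0,1],[0,0,0,0,1]]'
python3 -c "
from h import *
go([552.5,-199.6,5],149)"
```

```text
clock: 23.28
eef_pos: [553.7, -199.6, 7.0]
tool_rot: [-2.089, 1.491, -2.628]
force: [-0.1, -0.8, 0.7]
width: 45.2
turn 0.0  then shift cm [ 0.2  -0.05 -0.1 ] | now [ 553.7 -199.6    7. ] q7 -0.47 w 45.2 F [-0.1 -0.8  0.7] t 23.3 axis [-0.07  -0.039 -0.997]
clock: 23.78
eef_pos: [554.4, -199.8, 8.1]
tool_rot: [-2.072, 1.492, -2.611]
force: [-0.8, 1.9, -0.0]
width: 10.4
turn 0.0  then shift cm [ 0.32 -0.06 -0.16] | now [ 554.4 -199.8    8.1] q7 -0.47 w 10.4 F [-0.8  1.9 -0. ] t 23.8 axis [-0.068 -0.04  -0.997]
```

```bash
python3 -c "
from h import *
d=cam('side'); print(proj(d,ctrl.read_state()['eef_pos']))
for p in pieces(d,box=(500,600,-260,-140)): print(np.round(p,1))
a=cv2.resize(d['frame'][130:230,270:400,::-1],None,fx=5,fy=5,interpolation=cv2.INTER_CUBIC)
cv2.imwrite('pics/s7.png',a)"
```

```text
[335.24256887 193.43602755]
[ 551.  -198.4   24.    80.7   27.7   55.5]
```

View pics/s7.png

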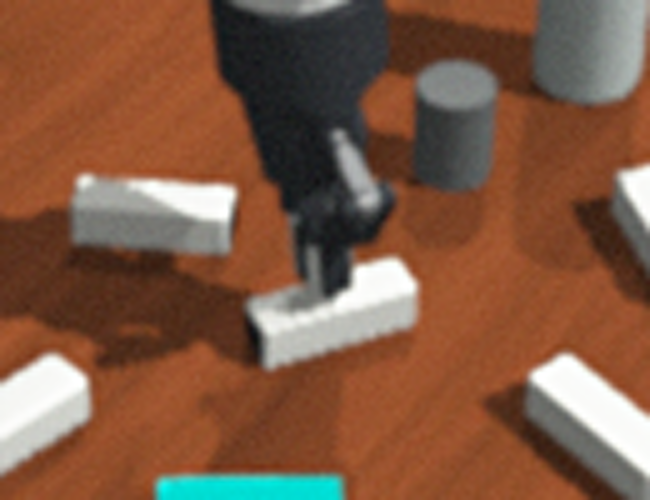

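```bash
python3 -m inch '[[-2,0,0,0,1],[-4,0,0,0,1],[-4,0,0,0,1],[0,0,0,0,1],[0,0,0,0,1]]'
cat > tip.py <<'E'
from h import *
d=cam('side'); C=cloud(d); s=ctrl.read_state(); e=s["eef_pos"]; T=R.from_euler('xyz',s['tool_rot']).as_matrix()
m=(np.hypot(C[...,0]-e[0],C[...,1]-e[1])<70)&(C[...,2]>max(30,e[2]-40))&(C[...,2]<e[2]+80)
L=(C[m]-e)@T
print(e.round(1),s["width"],"axis",T[:,0].round(3))
for x in range(-70,25,6):
    k=abs(L[:,0]-x)<3
    if k.any(): print(x,k.sum(),"y",L[k,1].min().round(1),L[k,1].max().round(1),"z",L[k,2].min().round(1),L[k,2].max().round(1))
E
python3 tip.py
```

```text
clock: 24.45
eef_pos: [560.2, -195.5, 109.3]
tool_rot: [-2.097, 1.49, -2.636]
force: [0.4, -0.1, -0.8]
width: 10.1
[ 560.6 -195.5  109.4] 10.15533913078561 axis [-0.07  -0.039 -0.997]
-70 33 y -11.1 13.8 z -39.1 24.0
-64 13 y -5.7 11.9 z -16.7 32.2
-58 19 y -6.7 11.2 z -23.0 12.2
-52 31 y -7.8 11.0 z -22.7 11.6
-46 28 y -6.5 11.5 z -23.4 6.8
-40 28 y -11.7 11.6 z -23.4 6.6
-34 27 y -10.5 10.9 z -21.8 9.4
-28 17 y -10.9 11.0 z -17.7 11.1
-22 9 y -7.9 9.2 z -14.2 3.8
```

```bash
python3 -m inch '[[0,0,0,0,0],[0,0,0,0,0],[0,0,0,0,0]]'; python3 tip.py | tail -4;  python3 -m inch '[[0,0,0,0,6],[0,0,0,0,6],[0,0,0,0,6],[0,0,0,0,6],[0,0,0,0,6]]'; python3 tip.py | tail -5; python3 -c "
from h import *
d=cam('side'); s=ctrl.read_state(); u=proj(d,s['eef_pos']); print(u)
u=u.astype(int); a=d['frame'][u[1]-60:u[1]+30,u[0]-50:u[0]+50,::-1].copy(); a[60,50]=(0,0,255)
cv2.imwrite('pics/s8.png',cv2.resize(a,None,fx=5,fy=5,interpolation=cv2.INTER_NEAREST))"
```

```text
clock: 24.88
eef_pos: [558.7, -195.2, 106.7]
tool_rot: [-2.134, 1.487, -2.673]
force: [0.4, 0.4, -0.3]
width: -0.1
-40 28 y -10.2 11.4 z -16.6 4.3
-34 24 y -5.8 11.3 z -16.5 4.7
-28 13 y -7.0 10.9 z -13.3 1.3
-22 4 y -6.9 5.9 z -8.3 -6.3
clock: 25.55
eef_pos: [558.7, -195.2, 106.6]
tool_rot: [-2.135, 1.487, -2.674]
force: [-0.7, 1.4, 0.4]
width: 60.2
-52 43 y -11.6 11.7 z -47.7 33.1
-46 41 y -10.6 11.7 z -46.3 31.1
-40 46 y -10.6 11.6 z -47.3 31.8
-34 35 y -9.4 11.0 z -44.1 33.5
-28 15 y -10.0 9.0 z -39.3 31.1
[332.73512257 161.67113019]
```

View pics/s8.png

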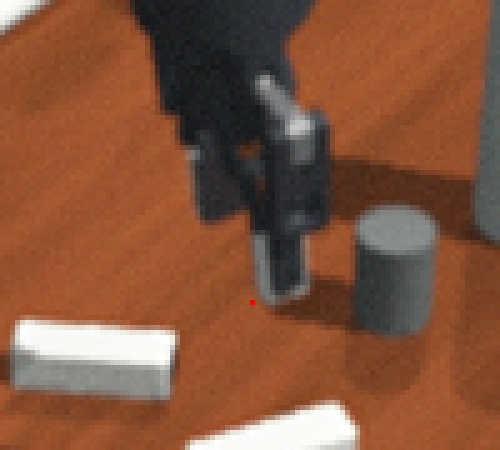

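```bash
sed -i 's|sh=T2.T@(np.array(P)-s\["eef_pos"\])/10|tip=s["eef_pos"]-22*T2[:,0]; sh=T2.T@(np.array(P)-tip)/10|; s|"\| now",s\["eef_pos"\]|"\| tip",tip|' h.py
python3 -c "
from h import *
allp()
go([551.8,-199.4,30],147)"
```

```text
T [ 447.  -341.8   24.3   81.    25.5  -40.1]
S [ 445.5 -340.2   24.3   82.5   25.9  -39.4]
S [ 666.1 -207.4   23.8   80.8   29.9   29.5]
S [ 552.3 -198.9   24.1   79.8   27.8   57.5]
S [ 404.5 -202.9   24.4   80.    28.   -17.5]
turn 2.0  then shift cm [ 9.9  -0.17 -0.02] | tip [ 560.3 -194.4  128.5] q7 -0.44 w 60.1 F [ 0.8 -0.2 -0.2] t 25.8 axis [-0.075 -0.038 -0.996]
```

```bash
python3 -m inch '[[3,0,0,2,6],[3,0,0,0,6],[2,0,0,0,6],[1,0,0,0,6],[0,0,0,0,6]]'
python3 -c "
from h import *
go([552.8,-199.8,4],147.5)"
```

```text
clock: 26.38
eef_pos: [553.5, -199.0, 15.6]
tool_rot: [-2.072, 1.489, -2.647]
force: [0.2, 0.4, 0.3]
width: 60.1
turn -0.5  then shift cm [ 3.36 -0.02  0.02] | tip [ 555.1 -198.2   37.5] q7 -0.49 w 60.1 F [0.2 0.4 0.3] t 26.4 axis [-0.072 -0.039 -0.997]
```

```bash
python3 -m inch '[[1.5,0,0,0,6],[1.2,0,0,0,6],[0.4,0,0,0,6],[0,0,0,0,6]]'
python3 -c "
from h import *
go([552.8,-199.8,4],147.5)"
python3 -m inch '[[0,0,0,0,1],[0,0,0,0,1],[0,0,0,0,1],[0,0,0,0,1],[0,0,0,0,1]]'
```

```text
clock: 26.88
eef_pos: [552.5, -200.6, -16.1]
tool_rot: [-2.049, 1.491, -2.624]
force: [-0.1, 0.3, 0.1]
width: 60.2
turn -0.5  then shift cm [ 0.2  -0.06 -0.09] | tip [ 554.  -199.7    5.9] q7 -0.50 w 60.2 F [-0.1  0.3  0.1] t 26.9 axis [-0.069 -0.039 -0.997]
clock: 27.5
eef_pos: [553.2, -200.6, -15.2]
tool_rot: [-2.037, 1.492, -2.612]
force: [0.6, 0.5, -0.2]
width: 23.6
```

```bash
python3 -m inch '[[-2,0,0,0,1],[-4,0,0,0,1],[-4,0,0,0,1],[-4,0,0,0,1],[-3,0,0,0,1],[0,0,0,0,1],[0,0,0,10.4,1],[0,0,0,10.4,1],[0,0,0,10.4,1],[0,0,0,10.4,1],[0,0,0,9,1],[0,0,0,0,1]]'
python3 -c "
from h import *
go(m2w(0,-20,190),90+YAW)"
```

```text
clock: 29.0
eef_pos: [560.0, -192.1, 161.9]
tool_rot: [-1.188, 1.488, -2.673]
force: [-0.3, -0.0, -1.3]
width: 23.6
turn -2.2  then shift cm [ -1.75   3.83 -29.75] | tip [ 561.6 -191.3  183.9] q7 -1.19 w 23.6 F [-0.3 -0.  -1.3] t 29.0 axis [-0.074 -0.037 -0.997]
```

```bash
python3 -m inch '[[0,0.4,-3,0,1],[-0.5,0.6,-4.3,0,1],[-0.5,0.6,-4.3,0,1],[-0.5,0.6,-4.3,0,1],[0,0.6,-4.3,0,1],[0,0.6,-4.3,0,1],[0,0.4,-2.7,0,1],[0,0,-1.3,0,1],[0,0,0,0,1],[0,0,0,0,1]]'
python3 -c "
from h import *
go(m2w(0,-20,60),90+YAW)"
```

```text
clock: 30.25
eef_pos: [567.5, 99.9, 160.9]
tool_rot: [-1.233, 1.479, -2.695]
force: [0.3, -0.2, -1.7]
width: 23.7
turn -0.8  then shift cm [12.24  0.62 -1.24] | tip [569.3 100.8 182.8] q7 -1.63 w 23.7 F [ 0.3 -0.2 -1.7] t 30.2 axis [-0.083 -0.04  -0.996]
```

```bash
python3 -m inch '[[3,0.6,-1.2,-0.8,1],[3,0,0,0,1],[3,0,0,0,1],[2,0,0,0,1],[0,0,0,0,1]]'
python3 -c "
from h import *
t,s=go(m2w(0,-20,60),90+YAW); print(w2m(ctrl.read_state()['eef_pos']))"
```

```text
clock: 30.88
eef_pos: [565.7, 97.9, 49.1]
tool_rot: [-1.183, 1.481, -2.64]
force: [-0.2, 0.2, -1.4]
width: 23.7
turn -0.6  then shift cm [ 1.08 -0.14 -1.09] | tip [567.4  98.8  71. ] q7 -1.62 w 23.7 F [-0.2  0.2 -1.4] t 30.9 axis [-0.079 -0.043 -0.996]
[  0.47873016 -31.31306921  49.06577903]
```

```bash
python3 -m inch '[[0,0,-1,0,1],[1,0,0,0,1],[0,0,0,0,1],[0,0,0,0,4.2],[0,0,0,0,4.2],[0,0,0,0,4.2],[-3,0,0,0,4.2],[-5,0,0,0,4.2],[-5,0,0,0,4.2],[-2,0,0,0,6],[0,0,0,0,6]]'
cat >> h.py <<'E'
def inport():
    for n in ("top","side"):
        d=cam(n); C=cloud(d); f=d["frame"].astype(int); Q=np.concatenate([(C[...,:2]-M0)@RM,C[...,2:]],-1)
        m=(abs(Q[...,0])<60)&(abs(Q[...,1])<56)&(Q[...,2]<92)&(Q[...,2]>20)&((f.max(-1)-f.min(-1))<45)&(f.max(-1)>70)
        print(n,m.sum(),Q[m].mean(0).round(1) if m.any() else "", np.percentile(Q[m][:,2],[5,50,95]).round(1) if m.any() else "")
E
python3 -c "
from h import *
inport(); allp(); go([667.5,-209.5,150],117)"
```

```text
clock: 32.25
eef_pos: [578.1, 113.5, 196.0]
tool_rot: [-1.153, 1.487, -2.612]
force: [-0.4, -1.1, -1.1]
width: 59.9
top 286 [  1.6 -21.2  35.2] [27.3 35.7 40.4]
side 499 [  4.4 -15.1  34.7] [24.  36.3 38.4]
T [ 669.  -210.2   24.5   80.7   25.7   27. ]
T [ 447.5 -342.1   24.8   81.4   25.1  -39. ]
T [ 406.3 -204.1   24.8   80.4   25.1  -17.9]
S [ 445.9 -340.    24.1   83.8   26.5  -40.3]
S [ 666.5 -207.7   23.8   80.6   30.5   27.6]
S [ 404.1 -201.6   24.4   81.2   27.9  -17.8]
turn -20.5  then shift cm [ 7.17 -6.01 32.89] | tip [577.6 114.  214.8] q7 -1.65 w 60.2 F [ 0.4 -0.3 -1. ] t 32.5 axis [-0.079 -0.044 -0.996]
```

```bash
python3 -m inch '[[0,0,0,-10.3,6],[0,0,0,-10.2,6],[0,-0.4,3,0,6],[0,-0.8,4.3,0,6],[0,-0.8,4.3,0,6],[0,-0.8,4.3,0,6],[0.5,-0.8,4.3,0,6],[1.5,-0.8,4.3,0,6],[2.5,-0.8,4.3,0,6],[2.5,-0.4,2.6,0,6],[0,0,1.2,0,6],[0,0,0,0,6],[0,0,0,0,6]]'
python3 -c "
from h import *
go([667.7,-209.1,40],117.3)"
```

```text
clock: 34.08
eef_pos: [664.3, -209.8, 107.5]
tool_rot: [-1.701, 1.455, -2.783]
force: [-0.2, 0.4, 1.2]
width: 59.9
turn 0.6  then shift cm [8.86 1.1  0.19] | tip [ 666.7 -208.9  129.3] q7 -0.87 w 59.9 F [-0.2  0.4  1.2] t 34.1 axis [-0.109 -0.041 -0.993]
```

```bash
python3 -m inch '[[3,0.5,0.1,0.6,6],[3,0.5,0.1,0,6],[2,0,0,0,6],[1,0,0,0,6],[0,0,0,0,6],[0,0,0,0,6]]'
python3 -c "
from h import *
go([667.7,-209.1,5],117.3)"
```

```text
clock: 34.83
eef_pos: [669.8, -203.6, 21.5]
tool_rot: [-1.668, 1.465, -2.753]
force: [-0.2, -0.4, -0.1]
width: 59.8
turn 0.5  then shift cm [ 3.88 -0.26  0.41] | tip [ 671.9 -202.7   43.4] q7 -0.89 w 59.8 F [-0.2 -0.4 -0.1] t 34.8 axis [-0.098 -0.04  -0.994]
```

```bash
python3 -m inch '[[1.7,-0.25,0.4,0.5,6],[1.5,0,0,0,6],[0.6,0,0,0,6],[0,0,0,0,6]]'
python3 -c "
from h import *
go([667.7,-209.1,5],117.3)"
python3 -m inch '[[0,0,0,0,1],[0,0,0,0,1],[0,0,0,0,1],[0,0,0,0,1],[0,0,0,0,1]]'
```

```text
clock: 35.33
eef_pos: [665.7, -211.1, -17.9]
tool_rot: [-1.65, 1.466, -2.745]
force: [0.2, -1.0, -0.6]
width: 60.1
turn -0.1  then shift cm [-0.11  0.03 -0.11] | tip [ 667.9 -210.2    3.9] q7 -0.89 w 60.1 F [ 0.2 -1.  -0.6] t 35.3 axis [-0.097 -0.04  -0.995]
clock: 35.95
eef_pos: [666.5, -210.8, -17.3]
tool_rot: [-1.644, 1.467, -2.739]
force: [-0.2, -0.1, -1.7]
width: 23.8
```

```bash
python3 -m inch '[[-2,0,0,0,1],[-4,0,0,0,1],[-4,0,0,0,1],[-4,0,0,0,1],[-3,0,0,0,1],[0,0,0,0,1],[0,0,0,10,1],[0,0,0,10,1],[0,0,0,0,1]]'
python3 -c "
from h import *
go(m2w(0,12,190),90+YAW)"
```

```text
clock: 37.08
eef_pos: [682.9, -203.3, 162.9]
tool_rot: [-1.28, 1.469, -2.733]
force: [-0.5, -0.6, -1.9]
width: 23.2
turn -0.3  then shift cm [ -0.73  -8.26 -35.58] | tip [ 685.  -202.4  184.8] q7 -1.19 w 23.2 F [-0.5 -0.6 -1.9] t 37.1 axis [-0.093 -0.04  -0.995]
```

```bash
python3 -m inch '[[0,-0.7,-3,0,1],[0,-1,-4.3,0,1],[0,-1,-4.3,0,1],[0,-1,-4.3,0,1],[0,-1,-4.3,0,1],[0,-1,-4.3,0,1],[0,-1,-4.3,0,1],[0,-0.7,-3,0,1],[0,-0.3,-1.4,0,1],[0,0,0,0,1],[0,0,0,0,1]]'
python3 -c "
from h import *
go(m2w(0,12,62),90+YAW)"
```

```text
clock: 38.45
eef_pos: [555.6, 121.6, 155.5]
tool_rot: [-1.318, 1.46, -2.739]
force: [1.0, -0.5, -1.0]
width: 23.7
turn 1.5  then shift cm [11.37  1.64 -2.14] | tip [557.9 122.6 177.4] q7 -1.63 w 23.7 F [ 1.  -0.5 -1. ] t 38.5 axis [-0.102 -0.043 -0.994]
```

```bash
python3 -m inch '[[0,0.8,-1.1,1.5,1],[1,0.8,-1.1,0,1],[3,0,0,0,1],[3,0,0,0,1],[2,0,0,0,1],[1,0,0,0,1],[0,0,0,0,1]]'
python3 -c "
from h import *
go(m2w(0,12,62),90+YAW); print(w2m(ctrl.read_state()['eef_pos']))"
```

```text
clock: 39.33
eef_pos: [563.0, 142.3, 47.2]
tool_rot: [-1.28, 1.462, -2.731]
force: [-0.2, 0.1, -1.3]
width: 24.0
turn -0.2  then shift cm [ 0.77 -0.49  0.15] | tip [565.2 143.3  69.1] q7 -1.67 w 24.0 F [-0.2  0.1 -1.3] t 39.3 axis [-0.099 -0.043 -0.994]
[ 3.3921531  13.0853722  47.22313811]
```

```bash
python3 -m inch '[[0.7,-0.4,0,0,1],[0,0,0,0,1],[0,0,0,0,4.2],[0,0,0,0,4.2],[0,0,0,0,4.2],[-3,0,0,0,4.2],[-5,0,0,0,4.2],[-5,0,0,0,4.2],[-2,0,0,0,6],[0,0,0,0,6]]'
python3 -c "
from h import *
inport(); allp(); go([405.2,-203,150],72)"
```

```text
clock: 40.58
eef_pos: [575.5, 148.6, 197.2]
tool_rot: [-1.272, 1.469, -2.724]
force: [0.0, 1.0, -1.2]
width: 59.9
top 577 [ 2.2 -3.5 35.1] [28.  35.8 39.7]
side 894 [ 3.6 -1.3 35.4] [26.6 36.4 38.3]
T [ 447.1 -342.    24.7   81.4   25.   -39.4]
T [ 406.6 -204.2   24.4   79.6   24.9  -18.2]
S [ 446.5 -341.    24.4   85.4   26.9  -39.8]
S [ 404.6 -202.3   24.2   80.9   26.6  -18.8]
turn 24.9  then shift cm [ 9.77 -4.58 38.15] | tip [575.4 148.9 216. ] q7 -1.69 w 60.3 F [-0.8 -0.6 -0.5] t 40.8 axis [-0.099 -0.043 -0.994]
```

```bash
python3 -m inch '[[0,0,0,8.3,6],[0,0,0,8.3,6],[0,0,0,8.3,6],[0,-0.3,3,0,6],[0,-0.5,4.3,0,6],[0,-0.5,4.3,0,6],[0,-0.5,4.3,0,6],[1,-0.5,4.3,0,6],[2,-0.5,4.3,0,6],[2,-0.5,4.3,0,6],[2,-0.5,4,0,6],[1,-0.4,3,0,6],[0,0,1.5,0,6],[0,0,0,0,6],[0,0,0,0,6]]'
python3 -c "
from h import *
go([405.5,-203.2,40],71.7)"
```

```text
clock: 42.65
eef_pos: [390.3, -202.4, 131.6]
tool_rot: [-0.901, 1.434, -2.799]
force: [0.0, -0.5, -0.4]
width: 60.1
turn -0.1  then shift cm [11.08  2.44 -1.18] | tip [ 393.2 -201.4  153.4] q7 -1.43 w 60.1 F [ 0.  -0.5 -0.4] t 42.6 axis [-0.129 -0.046 -0.991]
```

```bash
python3 -m inch '[[3,0.8,-0.4,0,6],[3,0.8,-0.4,0,6],[3,0.8,-0.4,0,6],[1.5,0,0,0,6],[0,0,0,0,6],[0,0,0,0,6]]'
python3 -c "
from h import *
go([405.5,-203.2,5],71.7)"
```

```text
clock: 43.4
eef_pos: [412.3, -196.1, 22.3]
tool_rot: [-0.894, 1.443, -2.777]
force: [0.0, -0.1, -0.2]
width: 60.0
turn 0.7  then shift cm [ 4.03 -0.25  0.74] | tip [ 415.  -195.1   44.1] q7 -1.41 w 60.0 F [ 0.  -0.1 -0.2] t 43.4 axis [-0.119 -0.046 -0.992]
```

```bash
python3 -m inch '[[0.5,-0.25,0.7,0.7,6],[1.5,0,0,0,6],[1.5,0,0,0,6],[0.4,0,0,0,6],[0,0,0,0,6]]'
python3 -c "
from h import *
go([405.5,-203.2,5],71.7)"
python3 -m inch '[[0,0,0,0,1],[0,0,0,0,1],[0,0,0,0,1],[0,0,0,0,1],[0,0,0,0,1]]'
```

```text
clock: 44.02
eef_pos: [403.7, -204.4, -17.1]
tool_rot: [-0.87, 1.445, -2.766]
force: [-0.3, -0.3, 0.5]
width: 60.0
turn -0.1  then shift cm [-0.02 -0.08  0.  ] | tip [ 406.2 -203.4    4.7] q7 -1.39 w 60.0 F [-0.3 -0.3  0.5] t 44.0 axis [-0.117 -0.046 -0.992]
clock: 44.65
eef_pos: [404.3, -204.6, -16.3]
tool_rot: [-0.862, 1.446, -2.757]
force: [-0.1, 0.1, -1.8]
width: 24.2
```

```bash
python3 -m inch '[[-2,0,0,0,1],[-4,0,0,0,1],[-4,0,0,0,1],[-4,0,0,0,1],[-3,0,0,0,1],[0,0,0,0,1],[0,0,0,-8.5,1],[0,0,0,-8.5,1],[0,0,0,-8.4,1],[0,0,0,0,1]]'
python3 -c "
from h import *
go(m2w(0,-20,190),90+YAW)"
```

```text
clock: 45.9
eef_pos: [420.5, -194.3, 152.3]
tool_rot: [-1.371, 1.439, -2.81]
force: [0.6, 0.5, -1.7]
width: 23.9
turn 0.5  then shift cm [ -4.62  17.26 -28.2 ] | tip [ 423.2 -193.4  174.1] q7 -1.10 w 23.9 F [ 0.6  0.5 -1.7] t 45.9 axis [-0.124 -0.043 -0.991]
```

```bash
python3 -m inch '[[-0.5,1.2,-2,0,1],[-0.5,2,-3.3,0,1],[-0.5,2,-3.3,0,1],[-0.5,2,-3.3,0,1],[-0.5,2,-3.3,0,1],[-0.5,2,-3.3,0,1],[-0.5,2,-3.3,0,1],[-0.5,2,-3.3,0,1],[0,1.2,-2,0,1],[0,0.6,-0.8,0,1],[0,0,0,0,1],[0,0,0,0,1]]'
python3 -c "
from h import *
go(m2w(2,-20,86),90+YAW)"
```

```text
clock: 47.4
eef_pos: [556.7, 107.5, 151.1]
tool_rot: [-1.351, 1.42, -2.828]
force: [0.5, -0.5, -1.3]
width: 23.2
turn -1.6  then shift cm [ 8.49  1.87 -0.25] | tip [559.8 108.5 172.8] q7 -1.64 w 23.2 F [ 0.5 -0.5 -1.3] t 47.4 axis [-0.143 -0.046 -0.989]
```

```bash
python3 -m inch '[[1,0.9,-0.1,-1.6,1],[2,1,-0.1,0,1],[3,0,0,0,1],[3,0,0,0,1],[1.5,0,0,0,1],[0,0,0,0,1],[0,0,0,0,1]]'
python3 -c "
from h import *
go(m2w(2,-20,60),90+YAW); print(w2m(ctrl.read_state()['eef_pos']))"
```

```text
clock: 48.28
eef_pos: [562.0, 102.4, 36.9]
tool_rot: [-1.37, 1.419, -2.823]
force: [0.2, -0.5, -1.7]
width: 23.6
turn -0.3  then shift cm [-0.17  0.11 -0.57] | tip [565.1 103.4  58.7] q7 -1.60 w 23.6 F [ 0.2 -0.5 -1.7] t 48.3 axis [-0.143 -0.047 -0.989]
[ -2.61979855 -26.38994796  36.92385936]
```

```bash
python3 -m inch '[[0,0,-0.5,0,1],[0,0,0,0,1],[0,0,0,0,4.2],[0,0,0,0,4.2],[0,0,0,0,4.2],[-3,0,0,0,4.2],[-5,0,0,0,4.2],[-5,0,0,0,4.2],[-3,0,0,0,6],[0,0,0,0,6]]'
python3 -c "
from h import *
inport(); allp(); go([446.5,-341,150],50.5)"
```

```text
clock: 49.52
eef_pos: [586.3, 115.5, 202.7]
tool_rot: [-1.366, 1.424, -2.819]
force: [-0.8, 0.5, 0.3]
width: 60.1
top 613 [ 1.9 -6.  47.2] [28.7 41.2 63.8]
side 1207 [ 1.8 -4.2 47.1] [28.  43.9 63. ]
T [ 447.1 -341.8   24.8   80.7   25.   -39.7]
S [ 445.7 -339.2   24.3   82.4   27.5  -39.6]
turn 46.4  then shift cm [11.23 19.13 42.93] | tip [586.5 116.  220.6] q7 -1.63 w 59.8 F [-0.7 -0.2 -0.1] t 49.7 axis [-0.147 -0.048 -0.988]
```

```bash
python3 -m inch '[[0,0,0,9.3,6],[0,0,0,9.3,6],[0,0,0,9.3,6],[0,0,0,9.3,6],[0,0,0,9.2,6],[0,1.2,2.5,0,6],[0,1.8,3.9,0,6],[0,1.8,3.9,0,6],[0,1.8,3.9,0,6],[0,1.8,3.9,0,6],[1,1.8,3.9,0,6],[1,1.8,3.9,0,6],[1,1.8,3.9,0,6],[1,1.8,3.9,0,6],[1,1.4,3.2,0,6],[1,1,2,0,6],[0,0.4,0.8,0,6],[0,0,0,0,6],[0,0,0,0,6]]'
python3 -c "
from h import *
go([446.5,-340.6,40],50.4)"
```

```text
clock: 52.1
eef_pos: [427.7, -330.1, 164.6]
tool_rot: [-0.596, 1.374, -2.874]
force: [-0.9, -0.1, 0.7]
width: 60.1
turn -0.4  then shift cm [14.12  3.48 -2.4 ] | tip [ 431.8 -329.   186.2] q7 -1.60 w 60.1 F [-0.9 -0.1  0.7] t 52.1 axis [-0.189 -0.052 -0.981]
```

```bash
python3 -m inch '[[1.5,0.6,-0.4,0,6],[1.5,0.6,-0.4,0,6],[2,0.6,-0.4,0,6],[2,0.6,-0.4,0,5],[2,0.6,-0.4,0,5],[2,0.5,-0.4,0,5],[1,0,0,0,5],[0.5,0,0,0,5],[0,0,0,0,5],[0,0,0,0,5]]'
python3 -c "
from h import *
go([446.5,-340.6,5],50.4)"
```

```text
clock: 53.35
eef_pos: [449.1, -338.3, 24.4]
tool_rot: [-0.606, 1.374, -2.877]
force: [1.0, 0.4, -0.2]
width: 49.9
turn -0.0  then shift cm [4.17 0.17 0.03] | tip [ 453.3 -337.2   46. ] q7 -1.58 w 49.9 F [ 1.   0.4 -0.2] t 53.4 axis [-0.189 -0.051 -0.981]
```

```bash
python3 -m inch '[[1.2,0.1,0,0,5],[1.2,0.1,0,0,5],[1,0,0,0,5],[0.6,0,0,0,5],[0,0,0,0,5]]'
python3 -c "
from h import *
go([446.5,-340.6,5],50.4)"
python3 -m inch '[[0,0,0,0,1],[0,0,0,0,1],[0,0,0,0,1],[0,0,0,0,1],[0,0,0,0,1]]'
```

```text
clock: 53.98
eef_pos: [442.9, -342.0, -17.3]
tool_rot: [-0.604, 1.375, -2.875]
force: [0.2, 0.4, -0.3]
width: 50.2
turn -0.0  then shift cm [-0.07 -0.06  0.02] | tip [ 447.  -340.9    4.2] q7 -1.56 w 50.2 F [ 0.2  0.4 -0.3] t 54.0 axis [-0.188 -0.051 -0.981]
clock: 54.6
eef_pos: [443.5, -342.3, -16.3]
tool_rot: [-0.599, 1.376, -2.87]
force: [0.8, 0.0, -1.7]
width: 24.7
```

```bash
python3 -m inch '[[-1,0,0,0,1],[-2,0,0,0,1],[-2,0,0,0,1],[-2.5,0,0,0,1],[-2.5,0,0,0,1],[-2.5,0,0,0,1],[-2.5,0,0,0,1],[-2.5,0,0,0,1],[-2,0,0,0,1],[-1,0,0,0,1],[0,0,0,-7,1],[0,0,0,-8,1],[0,0,0,-8,1],[0,0,0,-8,1],[0,0,0,-8,1],[0,0,0,-7.5,1],[0,0,0,0,1]]'
python3 -c "
from h import *
go(m2w(2,10,200),90+YAW)"
```

```text
clock: 56.72
eef_pos: [481.3, -329.2, 195.9]
tool_rot: [-1.443, 1.375, -2.878]
force: [0.2, 0.2, 0.0]
width: 24.6
turn 0.7  then shift cm [ -2.09  13.27 -45.43] | tip [ 485.4 -328.1  217.4] q7 -0.94 w 24.6 F [0.2 0.2 0. ] t 56.7 axis [-0.188 -0.051 -0.981]
```

```bash
python3 -m inch '[[0,0.3,-1.2,0,1],[0,0.7,-2.5,0,1],[0,0.8,-2.6,0,1],[0,0.8,-2.6,0,1],[0,0.8,-2.6,0,1],[0,0.8,-2.6,0,1],[0,0.8,-2.6,0,1],[0,0.8,-2.6,0,1],[0,0.8,-2.6,0,1],[0,0.8,-2.6,0,1],[0,0.8,-2.6,0,1],[0,0.8,-2.6,0,1],[0,0.8,-2.6,0,1],[0,0.8,-2.6,0,1],[0,0.8,-2.6,0,1],[0,0.8,-2.6,0,1],[0,0.7,-2.4,0,1],[0,0.4,-1.6,0,1],[0,0,0,0,1],[0,0,0,0,1]]'
python3 -c "
from h import *
go(m2w(2,10,62),90+YAW)"
```

```text
clock: 59.22
eef_pos: [552.1, 155.6, 155.4]
tool_rot: [-1.431, 1.369, -2.888]
force: [0.3, 0.2, -0.8]
width: 24.8
turn -0.5  then shift cm [11.25  2.63  1.52] | tip [556.3 156.7 177. ] q7 -1.70 w 24.8 F [ 0.3  0.2 -0.8] t 59.2 axis [-0.194 -0.05  -0.98 ]
```

```bash
python3 -m inch '[[0,0.4,0.8,-0.5,1],[0,0.7,0.8,0,1],[1,0.5,0,0,1],[2,0,0,0,1],[2,0,0,0,1],[2,0,0,0,1],[2,0,0,0,1],[1.2,0,0,0,1],[0.5,0,0,0,1],[0,0,0,0,1],[0,0,0,0,1]]'
python3 -c "
from h import *
go(m2w(-8,10,62),90+YAW); print(w2m(ctrl.read_state()['eef_pos']))"
```

```text
clock: 60.6
eef_pos: [551.9, 129.3, 41.9]
tool_rot: [-1.431, 1.37, -2.889]
force: [-0.0, -0.3, -1.0]
width: 24.9
turn -0.5  then shift cm [ 0.18 -0.27 -0.79] | tip [556.1 130.4  63.5] q7 -1.65 w 24.9 F [-0.  -0.3 -1. ] t 60.6 axis [-0.193 -0.05  -0.98 ]
[-9.29698763  1.57429113 41.89549654]
```

```bash
python3 -m inch '[[0,0,-0.9,0,1],[0,0,0,0,1],[0.4,0,0,0,1],[0,0,0,0,1],[0,0,0,0,4.2],[0,0,0,0,4.2],[0,0,0,0,4.2],[-2,0,0,0,4.2],[-3,0,0,0,4.2],[-4,0,0,0,4.2],[-4,0,0,0,5],[-3,0,0,0,6],[-1,0,0,0,6],[0,0,0,0,6]]'
python3 -c "
from h import *
inport(); allp(); d=knob(); e=cam('top'); go(m2w(-49.8,201,240),97)
cv2.imwrite('pics/s9.png',np.hstack([cv2.resize(x['frame'][r:r+200,c:c+200,::-1],None,fx=2,fy=2) for x,r,c in ((d,150,130),(e,80,120))]))"
```

```text
clock: 62.35
eef_pos: [583.0, 147.3, 208.8]
tool_rot: [-1.431, 1.369, -2.888]
force: [-0.9, 0.2, -0.8]
width: 60.0
top 654 [-1.4 -6.6 58. ] [38.1 60.4 65. ]
side 1360 [-2.  3. 57.] [37.  60.9 63.3]
186 ext [13. 20. 28.] w [489.  324.7 125. ] m [-47.4 203.3 125. ] r 180.2
turn -0.3  then shift cm [  0.03  -7.94 -18.44] | tip [586.7 148.2 229.4] q7 -1.68 w 59.5 F [-0.3  1.5 -0.4] t 62.6 axis [-0.196 -0.051 -0.979]
```

View pics/s9.png

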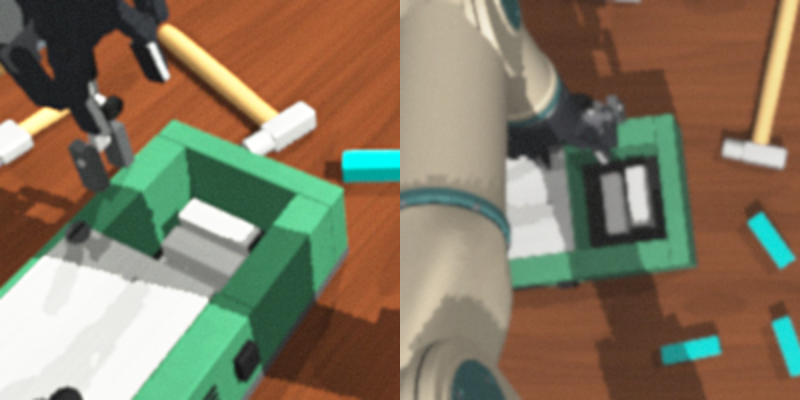

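```bash
python3 -m inch '[[0,-0.6,-1,0,6],[0,-1,-2.3,0,6],[0,-1,-2.4,0,6],[0,-1,-2.4,0,6],[0,-1,-2.4,0,6],[0,-1,-2.4,0,6],[0,-1,-2.3,0,6],[0,-0.6,-1.8,0,6],[0,-0.2,-0.9,0,6],[0,0,0,0,6],[0,0,0,0,6]]'
python3 -c "
from h import *
knob();go([488,323.5,160],97)"
```

```text
clock: 64.03
eef_pos: [475.5, 334.8, 218.1]
tool_rot: [-1.46, 1.362, -2.906]
force: [0.1, -0.1, 0.3]
width: 59.8
186 ext [11. 20. 29.] w [489.4 324.8 125. ] m [-47.  203.3 125. ] r 179.9
turn 0.3  then shift cm [7.68 2.28 1.14] | tip [479.9 335.9 239.6] q7 -1.98 w 60.2 F [0.4 0.1 0.3] t 64.1 axis [-0.202 -0.048 -0.978]
```

```bash
python3 -m inch '[[0,0.8,0.6,0,6],[1,1,0.5,0,6],[2,0.5,0,0,6],[2,0,0,0,6],[1.5,0,0,0,6],[1,0,0,0,6],[0,0,0,0,6],[0,0,0,0,6]]'
python3 -c "
from h import *
go([488.5,324,118],97)"
```

```text
clock: 65.08
eef_pos: [490.2, 316.3, 134.8]
tool_rot: [-1.443, 1.363, -2.898]
force: [-0.4, -0.5, -0.3]
width: 60.4
turn -0.2  then shift cm [ 3.84  0.26 -0.83] | tip [494.6 317.4 156.3] q7 -1.94 w 60.4 F [-0.4 -0.5 -0.3] t 65.1 axis [-0.2   -0.05  -0.979]
```

```bash
python3 -m inch '[[0.3,0.25,-0.8,0,6],[1.2,0,0,0,6],[1.2,0,0,0,6],[1,0,0,0,6],[0,0,0,0,6]]'
python3 -c "
from h import *
go([488.5,324,118],97)"
python3 -m inch '[[0,0,0,0,1],[0,0,0,0,1],[0,0,0,0,1],[0,0,0,0,1],[0,0,0,0,1]]'
cat >> h.py <<'E'
def arc2(dk,n,r=179):
    s=ctrl.read_state(); T=R.from_euler('xyz',s['tool_rot']).as_matrix(); q=s['eef_pos']-30*T[:,0]; p=w2m(q); v=p[:2]-[76,72]; a0=np.arctan2(v[1],v[0])
    print("m",p.round(1),"ang %.3f r %.1f"%((np.radians(-137.03)-a0+np.pi)%(2*np.pi)-np.pi,np.hypot(*v)),"w",s["width"],s["force"].round(1))
    z=q[2]
    for k in range(1,n+1):
        a=a0+np.radians(k*dk); w=m2w(76+r*np.cos(a),72+r*np.sin(a),z); print(k*dk,(T.T@(w-q)/10).round(2)); q=w
E
python3 -c "
from h import *
arc2(5,19)"
```

```text
clock: 65.7
eef_pos: [484.0, 323.9, 95.9]
tool_rot: [-1.447, 1.364, -2.901]
force: [0.5, 0.9, -0.5]
width: 60.0
turn -0.2  then shift cm [-0.06 -0.01  0.1 ] | tip [488.4 325.  117.4] q7 -1.94 w 60.0 F [ 0.5  0.9 -0.5] t 65.7 axis [-0.199 -0.049 -0.979]
clock: 66.32
eef_pos: [485.0, 323.5, 96.4]
tool_rot: [-1.446, 1.366, -2.901]
force: [0.4, -0.6, -0.6]
width: 22.4
m [-45.5 203.2 125.8] ang 1.574 r 178.8 w 22.362814956275926 [ 0.4 -0.6 -0.6]
5 [ 0.25 -1.07  1.1 ]
10 [ 0.23 -0.96  1.21]
15 [ 0.21 -0.86  1.29]
20 [ 0.19 -0.74  1.36]
25 [ 0.17 -0.62  1.42]
30 [ 0.14 -0.5   1.47]
35 [ 0.12 -0.37  1.51]
40 [ 0.09 -0.24  1.54]
45 [ 0.06 -0.11  1.56]
50 [0.04 0.03 1.56]
55 [0.01 0.16 1.55]
60 [-0.02  0.29  1.53]
65 [-0.05  0.42  1.5 ]
70 [-0.08  0.55  1.46]
75 [-0.1   0.67  1.41]
80 [-0.13  0.79  1.34]
85 [-0.15  0.9   1.27]
90 [-0.18  1.    1.18]
95 [-0.2   1.1   1.09]
```

```bash
python3 -m inch '[[0.25,-1.05,1.1,0,1],[0.23,-0.95,1.2,0,1],[0.2,-0.85,1.3,0,1],[0.19,-0.74,1.36,0,1],[0.17,-0.62,1.42,0,1],[0.14,-0.5,1.47,0,1],[0.12,-0.37,1.5,0,1],[0,0,0,0,1]]'
python3 -c "
from h import *
arc2(5,12)"
```

```text
clock: 67.32
eef_pos: [438.8, 235.2, 96.2]
tool_rot: [-1.536, 1.367, -2.97]
force: [1.9, 2.2, -4.4]
width: 22.0
m [-102.2  121.   125.6] ang 1.018 r 184.9 w 22.013585942924983 [ 1.9  2.2 -4.4]
5 [-0.03  0.19  1.68]
10 [ 0.06 -0.23  1.54]
15 [ 0.03 -0.09  1.56]
20 [0.   0.04 1.56]
25 [-0.02  0.17  1.55]
30 [-0.05  0.3   1.53]
35 [-0.08  0.43  1.5 ]
40 [-0.1   0.56  1.45]
45 [-0.13  0.68  1.4 ]
50 [-0.16  0.8   1.33]
55 [-0.18  0.91  1.26]
60 [-0.2   1.01  1.17]
```

Still held (radial error 6 mm, tool drifting outwards a bit); correct it and continue.

```bash
python3 -m inch '[[0,0.3,1.4,0,1],[0,0.1,1.5,0,1],[0,0.1,1.5,0,1],[0,0.1,1.5,0,1],[0,0.2,1.5,0,1],[0,0,0,0,1]]'
python3 -c "
from h import *
arc2(5,7)"
```

```text
clock: 68.08
eef_pos: [435.0, 168.5, 96.6]
tool_rot: [-1.576, 1.326, -2.993]
force: [0.6, 1.5, -2.2]
width: 22.1
m [-113.1   55.2  125.8] ang 0.661 r 189.9 w 22.094952428791405 [ 0.6  1.5 -2.2]
5 [-0.3   1.21  1.49]
10 [-0.07  0.29  1.53]
15 [-0.11  0.42  1.5 ]
20 [-0.14  0.54  1.46]
25 [-0.17  0.66  1.4 ]
30 [-0.2   0.78  1.34]
35 [-0.22  0.89  1.26]
```

```bash
python3 -m inch '[[-0.1,0.8,0.3,0,1],[-0.1,0.6,0.8,0,1],[-0.1,0.5,1.3,0,1],[-0.1,0.6,1.4,0,1],[0,0,0,0,1]]'
python3 -c "
from h import *
arc2(5,7); knob()"
```

```text
clock: 68.7
eef_pos: [442.4, 135.2, 97.3]
tool_rot: [-1.579, 1.277, -2.987]
force: [1.4, -0.0, -1.5]
width: 21.6
m [-108.6   21.3  126. ] ang 0.482 r 191.4 w 21.55104946707994 [ 1.4 -0.  -1.5]
5 [-0.47  1.56  1.22]
10 [-0.16  0.53  1.46]
15 [-0.2   0.65  1.41]
20 [-0.23  0.76  1.34]
25 [-0.27  0.87  1.27]
30 [-0.3   0.97  1.18]
35 [-0.33  1.07  1.09]
73 ext [19. 16. 19.] w [452.1 128.3 125. ] m [-108.4   13.   125. ] r 193.6
33 ext [13.  7. 10.] w [451.9 150.3 125. ] m [-105.9   34.8  125. ] r 185.6
```

```bash
python3 -c "
from h import *
s=ctrl.read_state(); print(s['qpos'].round(2),s['qd'].round(3)); print(R.from_euler('xyz',s['tool_rot']).as_matrix().round(3))
d=cam('side'); e=cam('top')
cv2.imwrite('pics/s10.png',np.hstack([cv2.resize(x['frame'][r:r+200,c:c+200,::-1],None,fx=2,fy=2) for x,r,c in ((d,150,180),(e,100,120))]))"
```

```text
[-0.35  0.68  0.05  1.86 -0.1   0.89 -1.64] [-0.007  0.001 -0.004 -0.001 -0.001  0.001 -0.004]
[[-0.286  0.944  0.163]
 [-0.044  0.156 -0.987]
 [-0.957 -0.289 -0.003]]
```

View pics/s10.png

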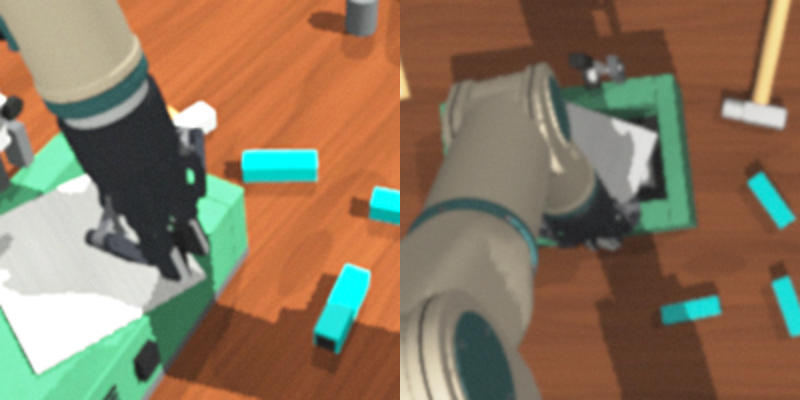

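```bash
python3 -m inch '[[0,0,0,0,5],[0,0,0,0,5],[0,0,0,0,5],[0,0.5,0,0,5],[0,0.5,0,0,5],[0,0,0,0,5]]'
python3 -c "
from h import *
arc2(5,7); d=knob()"
```

```text
clock: 69.6
eef_pos: [455.4, 138.6, 93.8]
tool_rot: [-1.581, 1.283, -2.989]
force: [0.4, 0.3, 0.4]
width: 49.7
m [-95.4  23.1 122.6] ang 0.472 r 178.3 w 49.74837648481469 [0.4 0.3 0.4]
5 [-0.11  0.35  1.52]
10 [-0.16  0.54  1.46]
15 [-0.2   0.66  1.4 ]
20 [-0.23  0.78  1.33]
25 [-0.27  0.89  1.26]
30 [-0.3   0.99  1.17]
35 [-0.32  1.08  1.08]
74 ext [25.  5. 19.] w [469.3 107.  125. ] m [-94.  -10.3 125. ] r 188.9
143 ext [17. 17. 29.] w [461.9 140.3 125. ] m [-97.3  23.7 125. ] r 179.9
32 ext [11.  9. 10.] w [463.7 169.2 125. ] m [-91.9  52.1 125. ] r 169.0
```

```bash
python3 -m inch '[[0,0,0,-10,4.5],[0,0,0,-10,4],[0,0,0,0,4],[0,0,0,0,4]]'
python3 -c "
from h import *
arc2(4,9); d=knob()"
```

```text
clock: 70.15
eef_pos: [454.6, 138.4, 93.8]
tool_rot: [-1.935, 1.282, -2.988]
force: [-0.1, 0.1, 0.1]
width: 40.2
m [-96.1  22.9 122.5] ang 0.472 r 179.0 w 40.204691722068766 [-0.1  0.1  0.1]
4 [-0.1  -0.11  1.24]
8 [-0.12 -0.03  1.24]
12 [-0.15  0.05  1.24]
16 [-0.17  0.14  1.23]
20 [-0.19  0.22  1.21]
24 [-0.21  0.3   1.19]
28 [-0.23  0.38  1.17]
32 [-0.25  0.46  1.13]
36 [-0.27  0.54  1.1 ]
70 ext [22. 12. 20.] w [474.9 117.2 125. ] m [-87.1  -0.9 125. ] r 178.7
60 ext [ 4. 13. 29.] w [462.1 136.6 125. ] m [-97.5  19.9 125. ] r 181.1
39 ext [13. 12. 10.] w [454.  161.5 125. ] m [-102.4   45.7  125. ] r 180.3
```

```bash
python3 -m inch '[[-0.1,-0.1,1.2,0,4],[-0.12,0,1.2,0,4],[-0.15,0.05,1.2,0,4],[-0.17,0.14,1.2,0,4],[-0.19,0.2,1.2,0,4],[0,0,0,0,4]]'
python3 -c "
from h import *
arc2(4,6); d=knob()"
```

```text
clock: 70.95
eef_pos: [489.6, 82.9, 93.7]
tool_rot: [-1.927, 1.28, -2.985]
force: [-0.1, 0.3, -0.2]
width: 40.0
m [-68.3 -36.4 122.5] ang 0.106 r 180.5 w 39.97223273605569 [-0.1  0.3 -0.2]
4 [-0.25  0.47  1.15]
8 [-0.24  0.41  1.16]
12 [-0.25  0.49  1.12]
16 [-0.27  0.56  1.08]
20 [-0.29  0.63  1.04]
24 [-0.3   0.7   0.99]
72 ext [21. 11. 19.] w [511.3  61.  125. ] m [-58.1 -61.1 125. ] r 189.0
28 ext [ 3.  7. 26.] w [493.8  82.5 125. ] m [-72.8 -37.7 125. ] r 184.8
34 ext [12. 10.  9.] w [489.2 105.2 125. ] m [-74.5 -14.6 125. ] r 173.6
```

```bash
python3 -m inch '[[-0.25,0.45,1.1,0,4],[-0.24,0.4,1.1,0,4],[-0.15,0.3,0.7,0,4],[0,0,0,0,4]]'
python3 -c "
from h import *
arc2(3,3); d=knob()"
```

```text
clock: 71.5
eef_pos: [510.8, 67.2, 93.8]
tool_rot: [-1.951, 1.27, -3.005]
force: [-0.2, 0.3, 0.4]
width: 39.8
m [-48.9 -54.8 122.4] ang -0.043 r 178.0 w 39.75401761206515 [-0.2  0.3  0.4]
3 [-0.18  0.27  0.88]
6 [-0.21  0.4   0.82]
9 [-0.22  0.44  0.8 ]
70 ext [20. 11. 19.] w [533.1  45.9 125. ] m [-38.3 -78.8 125. ] r 189.2
46 ext [ 6. 11. 28.] w [510.4  71.  125. ] m [-57.7 -51.1 125. ] r 181.8
35 ext [13. 10. 10.] w [510.3  90.2 125. ] m [-55.4 -32.1 125. ] r 167.6
```

```bash
python3 -m inch '[[0,0.1,0.5,0,4],[0,0.1,0.5,0,4]]'
python3 -m inch '[[0,0.1,0.5,0,4]]'
python3 -c "
from h import *
arc2(3,1); d=knob()"
```

```text
clock: 71.8
eef_pos: [510.5, 67.2, 93.4]
tool_rot: [-1.989, 1.257, -3.04]
force: [-9.1, 9.2, 7.9]
width: 40.1
clock: 71.92
eef_pos: [510.2, 67.5, 93.3]
tool_rot: [-2.008, 1.25, -3.056]
force: [-8.8, 7.6, 7.0]
width: 39.8
m [-48.9 -54.9 121.8] ang -0.043 r 178.1 w 39.84867872915354 [-8.8  7.6  7. ]
3 [-0.2   0.27  0.88]
69 ext [19. 10. 22.] w [534.8  44.6 125. ] m [-36.8 -80.3 125. ] r 189.5
46 ext [ 6. 18. 28.] w [509.4  77.7 125. ] m [-57.9 -44.3 125. ] r 177.4
33 ext [12. 10.  8.] w [510.5  89.5 125. ] m [-55.3 -32.7 125. ] r 168.0
```

```bash
python3 -m inch '[[0,0,-0.4,0,4],[0,0,0,0,5],[-1.5,-0.3,0,0,5],[-2,-0.5,0,0,5],[-2,-0.5,0,0,5],[-2,-0.5,0,0,5],[-2,-0.5,0,0,0],[0,0,0,10,0],[0,0,0,10,0],[0,0,0,0,0]]'
python3 -c "
from h import *
d=knob(); s=ctrl.read_state(); 
C=cloud(d);f=d['frame'].astype(int)
m=(C[...,2]>152)&(C[...,2]<290)&(C[...,0]>590)&(C[...,1]>100)&(C[...,1]<190)
P=C[m]; Q=np.c_[(P[:,:2]-M0)@RM,P[:,2]]
for z in range(160,290,15):
    k=(abs(Q[:,2]-z)<7)
    if k.sum()>3: print(z,k.sum(),np.median(Q[k],axis=0).round(1),np.percentile(Q[k][:,0],[5,95]).round(1))
go(m2w(20,0,260),97)
e=cam('top')
cv2.imwrite('pics/s11.png',np.hstack([cv2.resize(x['frame'][r:r+200,c:c+200,::-1],None,fx=2,fy=2) for x,r,c in ((d,120,130),(e,80,130))]))"
```

```text
clock: 73.22
eef_pos: [529.0, 54.3, 201.5]
tool_rot: [-1.624, 1.27, -3.039]
force: [0.2, -0.6, -1.0]
width: 0.1
114 ext [15. 15. 29.] w [512.2  73.9 125. ] m [-55.6 -48.4 125. ] r 178.4
160 50 [ 99.8   5.5 159.6] [ 97.4 106.6]
175 47 [ 97.    5.4 174.2] [ 95.4 105. ]
190 71 [ 93.6   4.4 191.5] [ 69.8 100.5]
205 159 [ 75.8   3.8 205. ] [68.6 96.6]
220 51 [ 90.5   4.7 218.7] [86.2 98.1]
235 83 [ 85.7   7.8 236.1] [83.6 96.6]
250 88 [ 83.3   6.8 250.1] [81.1 94.6]
265 94 [ 81.2   6.8 265. ] [79.2 92.4]
280 96 [ 84.3   2.7 277.3] [78.6 92.4]
turn 1.9  then shift cm [-5.17  4.13 -7.04] | tip [535.5  55.  222.5] q7 -1.52 w 0.3 F [ 0.2 -0.1  0.5] t 73.3 axis [-0.295 -0.03  -0.955]
```

View pics/s11.png

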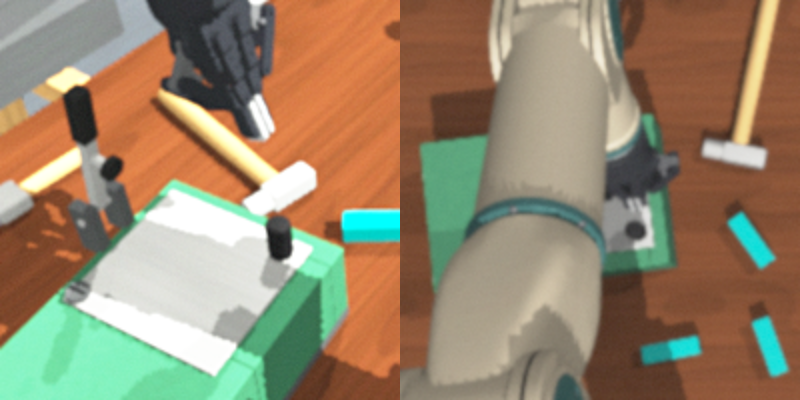

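```bash
python3 -m inch '[[-1.5,0,0,1.9,0],[-2,0,0,0,0],[-2,0,0,0,0],[-2,0,0,0,0],[-2,0,0,0,0],[0,0,0,0,0]]'
python3 -c "
from h import *
go(m2w(130,0,310),97)"
```

```text
clock: 74.08
eef_pos: [559.8, 56.8, 299.3]
tool_rot: [-1.597, 1.273, -3.042]
force: [0.3, 0.3, -0.8]
width: 0.1
turn 0.1  then shift cm [-2.89 13.11 -7.18] | tip [566.2  57.4 320.3] q7 -1.55 w 0.1 F [ 0.3  0.3 -0.8] t 74.1 axis [-0.292 -0.029 -0.956]
```

```bash
python3 -m inch '[[-0.3,1,-0.5,0,0],[-0.4,2,-1,0,0],[-0.4,2,-1.1,0,0],[-0.4,2,-1.1,0,0],[-0.4,2,-1.1,0,0],[-0.4,2,-1.1,0,0],[-0.3,1.3,-0.7,0,0],[-0.2,0.7,-0.4,0,0],[0,0,0,0,0]]'
python3 -c "
from h import *
go(m2w(130,0,245),97); d=knob()"
```

```text
clock: 75.2
eef_pos: [685.2, 149.3, 278.2]
tool_rot: [-1.603, 1.26, -3.045]
force: [-0.2, 0.2, 0.5]
width: -0.3
turn 0.3  then shift cm [5.22 1.45 0.51] | tip [691.9 150.  299.2] q7 -1.65 w -0.3 F [-0.2  0.2  0.5] t 75.2 axis [-0.304 -0.029 -0.952]
127 ext [18. 15. 29.] w [511.3  73.6 125. ] m [-56.5 -48.6 125. ] r 179.2
```

```bash
python3 -m inch '[[0,0.8,0.3,0.3,0],[0.5,0.7,0.2,0,0],[1.5,0,0,0,0],[1.5,0,0,0,0],[1.2,0,0,0,0],[0.4,0,0,0,0],[0,0,0,0,0]]'
python3 -c "
from h import *
cat=go(m2w(110,0,242),97); s=ctrl.read_state(); T=R.from_euler('xyz',s['tool_rot']).as_matrix()
tip=s['eef_pos']-22*T[:,0]; print('tip m',w2m(tip).round(1))
q=tip
for a in range(75,-5,-5):
    n=8+11*np.sin(np.radians(a)); c,si=np.cos(np.radians(a)),np.sin(np.radians(a))
    w=m2w(108-105*c+n*si,0,135+105*si+n*c); print(a,w2m(w).round(0),(T.T@(w-q)/10).round(2)); q=w"
```

```text
clock: 76.12
eef_pos: [685.3, 141.5, 222.0]
tool_rot: [-1.593, 1.259, -3.044]
force: [-0.4, -0.4, 0.2]
width: -0.3
turn -0.2  then shift cm [ 0.75 -2.   -0.3 ] | tip [692.  142.2 243. ] q7 -1.64 w -0.3 F [-0.4 -0.4  0.2] t 76.1 axis [-0.305 -0.03  -0.952]
tip m [131.3  -3.1 243. ]
75 [ 99.   0. 241.] [ 1.16 -3.04 -0.29]
70 [ 89.   0. 240.] [ 0.41 -0.86  0.01]
65 [ 80.  -0. 238.] [ 0.5  -0.83  0.01]
60 [ 71.   0. 235.] [ 0.57 -0.79  0.01]
55 [ 62.   0. 231.] [ 0.65 -0.73  0.01]
50 [ 53.  -0. 226.] [ 0.72 -0.67  0.01]
45 [ 45.  -0. 220.] [ 0.78 -0.61  0.01]
40 [ 37.  -0. 214.] [ 0.84 -0.53  0.01]
35 [ 30.  -0. 207.] [ 0.89 -0.45  0.01]
30 [ 24.  -0. 199.] [ 0.93 -0.37  0.01]
25 [ 18.  -0. 191.] [ 0.97 -0.28  0.01]
20 [ 13.   0. 182.] [ 0.99 -0.19  0.01]
15 [  9.   0. 173.] [ 1.01 -0.09  0.01]
10 [  6.   0. 163.] [1.01 0.   0.01]
5 [  4.  -0. 153.] [1.01 0.1  0.01]
0 [  3.   0. 143.] [1.   0.2  0.01]
```

```bash
python3 -m inch '[[0.3,-1,-0.3,0,0],[0.4,-1,0,0,0],[0.4,-1,0,0,0],[0.4,-0.86,0,0,0],[0.5,-0.83,0,0,0],[0.57,-0.8,0,0,0],[0.65,-0.73,0,0,0],[0.72,-0.67,0,0,0],[0,0,0,0,0]]'
cat > cl.py <<'E'
from h import *
s=ctrl.read_state(); T=R.from_euler('xyz',s['tool_rot']).as_matrix()
tip=s['eef_pos']-22*T[:,0]; print('tip m',w2m(tip).round(1),"axis",T[:,0].round(2),s["force"].round(1))
d=cam('side'); C=cloud(d); Q=np.concatenate([(C[...,:2]-M0)@RM,C[...,2:]],-1); f=d["frame"].astype(int)
m=(f.min(-1)>90)&((f.max(-1)-f.min(-1))<50)&(abs(Q[...,1])<14)&(Q[...,2]>118)&(Q[...,2]<290)&(abs(Q[...,0]-40)<75)
P=Q[m]
for x in range(-30,112,10):
    k=abs(P[:,0]-x)<5
    if k.sum()>3: print(x,k.sum(),np.median(P[k],axis=0).round(1))
knob()
E
python3 cl.py
```

```text
clock: 77.25
eef_pos: [613.7, 135.9, 209.0]
tool_rot: [-1.596, 1.28, -3.047]
force: [0.3, 0.4, -0.3]
width: 0.3
tip m [5.910e+01 2.000e-01 2.301e+02] axis [-0.29 -0.03 -0.96] [ 0.3  0.4 -0.3]
50 96 [ 52.6   4.  245.5]
60 129 [ 58.    5.  211.2]
70 32 [ 70.5   7.5 188.2]
80 33 [ 79.8   7.2 172.3]
90 45 [ 92.2   7.  155.5]
100 27 [ 97.5   6.8 145.3]
110 6 [113.6 -12.  148.9]
122 ext [17. 15. 29.] w [512.   73.9 125. ] m [-55.8 -48.5 125. ] r 178.6
```

```bash
python3 -m inch '[[0.65,-0.73,0,0,0],[0.72,-0.67,0,0,0],[0.78,-0.61,0,0,0],[0.84,-0.53,0,0,0],[0.89,-0.45,0,0,0],[0.93,-0.37,0,0,0],[0.97,-0.28,0,0,0],[1,-0.19,0,0,0],[1,-0.1,0,0,0],[0,0,0,0,0]]'; python3 cl.py
```

```text
clock: 78.6
eef_pos: [550.9, 129.0, 140.6]
tool_rot: [-1.596, 1.281, -3.047]
force: [-0.1, 0.3, 0.7]
width: 0.2
tip m [ -4.    1.2 161.7] axis [-0.28 -0.03 -0.96] [-0.1  0.3  0.7]
-30 14 [-32.8  -5.1 161.3]
-20 8 [-20.5   9.1 152.5]
-10 145 [ -9.    4.1 182.2]
0 23 [ -4.    7.3 198.6]
20 14 [ 22.6   7.2 153.1]
30 59 [ 31.    4.3 146.8]
40 54 [ 39.5   4.8 150. ]
50 44 [ 49.5   4.1 148.8]
60 40 [ 60.7   3.7 146.9]
70 37 [ 70.2   5.3 145. ]
80 36 [ 80.3   4.3 143.7]
90 35 [ 90.4   5.6 142.1]
100 34 [ 99.4   4.5 140.8]
110 10 [108.5   1.7 139.2]
116 ext [16. 13. 28.] w [511.9  73.5 125. ] m [-55.9 -48.8 125. ] r 178.9
```

```bash
python3 -m inch '[[0.8,0.2,0,0,0],[0.7,0.2,0,0,0],[0.3,0.1,0,0,0]]'; python3 -m inch '[[0.5,0,0,0,0]]';python3 -m inch '[[0.7,0,0,0,0],[0,0,0,0,0]]'; python3 cl.py
```

```text
clock: 79.08
eef_pos: [550.9, 129.1, 122.2]
tool_rot: [-1.597, 1.281, -3.048]
force: [-1.3, -0.1, 13.7]
width: -0.0
clock: 79.2
eef_pos: [550.9, 129.2, 121.3]
tool_rot: [-1.599, 1.283, -3.05]
force: [-1.6, -1.0, 45.5]
width: 0.1
clock: 79.45
eef_pos: [552.1, 129.4, 123.4]
tool_rot: [-1.605, 1.291, -3.056]
force: [0.3, -0.0, -0.5]
width: 0.1
tip m [ -3.    1.4 144.6] axis [-0.28 -0.02 -0.96] [ 0.3 -0.  -0.5]
-30 10 [-29.9   1.8 137.7]
-20 9 [-20.8   9.2 132.5]
-10 122 [ -8.7   4.8 163.2]
0 46 [ -3.7  -0.3 181.7]
20 14 [ 22.2   7.4 139.1]
30 39 [ 31.1   4.6 139.2]
40 46 [ 39.4   5.6 138.4]
50 29 [ 50.5   6.6 139. ]
60 22 [ 59.6   7.2 139.2]
70 18 [ 69.9   7.  136.9]
80 16 [ 79.2   7.4 135.8]
90 10 [ 89.4   7.4 133.9]
100 6 [ 97.2   7.5 135.1]
115 ext [16. 14. 28.] w [511.9  73.7 125. ] m [-55.9 -48.6 125. ] r 178.8
35 ext [12. 14.  8.] w [535.  124.1 125. ] m [-26.7  -1.5 125. ] r 126.3
```

```bash
python3 -m inch '[[-1,0,0,0,0],[-2,0,0,0,0],[-2.5,0,0,0,0],[-3,0,0,0,0],[-3,0,0,0,0],[-1,0,2,0,0],[0,0,3,0,0],[0,0,4,0,0],[0,0,4,0,0],[0,0,4,0,0],[0,0,4,0,0],[0,0,2,0,0],[0,0,0,0,0],[0,0,0,0,0]]'; python3 cl.py; python3 -c "
from h import *
e=cam('top'); d=cam('side'); C=cloud(d)
allp()
cv2.imwrite('pics/s12.png',np.hstack([cv2.resize(x['frame'][r:r+200,c:c+w,::-1],None,fx=2,fy=2) for x,r,c,w in ((d,130,130,200),(e,80,130,200))]))"
```

```text
clock: 81.3
eef_pos: [608.9, -111.7, 232.7]
tool_rot: [-1.591, 1.268, -3.047]
force: [-0.3, 0.3, -0.1]
width: 0.3
tip m [  23.9 -244.9  253.7] axis [-0.3  -0.03 -0.95] [-0.3  0.3 -0.1]
10 5 [  9.4  -6.3 141.9]
20 27 [ 22.    4.5 139.2]
30 48 [ 30.1   2.8 139.2]
40 54 [ 39.6   4.7 139. ]
50 42 [ 50.3   3.5 139.2]
60 46 [ 60.3   3.4 139.3]
70 41 [ 69.8   3.5 139. ]
80 46 [ 80.4   3.8 139.2]
90 40 [ 90.8   2.9 139.5]
100 59 [ 99.5   2.6 139.2]
110 19 [108.   -1.3 139.2]
124 ext [16. 17. 28.] w [511.9  74.3 125. ] m [-55.8 -48.1 125. ] r 178.3
39 ext [13. 17.  8.] w [534.8 124.  125. ] m [-27.   -1.6 125. ] r 126.5
```

View pics/s12.png

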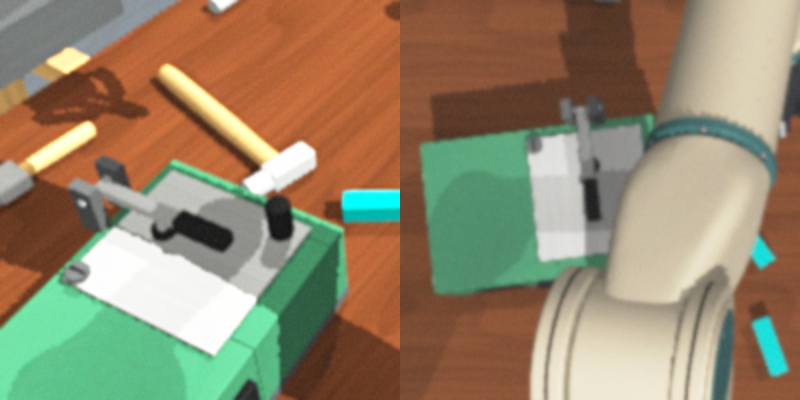

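The clamp is level: its arm top sits at 139 mm along the whole length. The cover is square over the port, no steel pieces are left on the bench, and the robot is clear.

```bash
python3 -c "
from h import *
print(ctrl.finish_job())"
```

```text
the job is handed in; nothing more can be done
None
```

The machine is loaded and closed, and I handed the job in at about 81 s of the 210 s allowed; no verdict was reported. I raised the clamp, swung the cover clear, and put all four steel tube pieces into the chamber. Then I swung the cover back to its stop and pressed the clamp down. The turquoise look-alikes were left alone.

**Last checks**
- **Pieces:** before the cover went back, they lay in the chamber as two stacks of two, with their tops about 62 mm above the bench. No steel piece was left on the bench.
- **Cover:** the knob measured x -56, y -48 mm in the machine's frame, against -55, -50 when shut. That is an angle of about 0.01 rad.
- **Clamp:** the arm is level, with its top at 139 mm along its whole length.
- **Robot:** clear of everything.

**What went wrong or disagreed**
- **Tip position:** the real fingertips were about 22 mm behind the reported TCP. That made my first knob and piece grasps miss or slip, until I measured it and allowed for it.
- **Tool tilt:** the tool slowly tilted, to about 17° by the end. It pulled my knob grip off line while closing the cover, so I let go and pushed the cover shut with open fingers.
- **Force:** pressing the clamp down, the force reading reached 45.5 N. It was a fingertip push, so I take the 40 N limit on the arm and gripper body not to apply, but I could not confirm that.
- **Bystanders:** I did not re-measure the slug, hammer or can at the end. In the pictures where they showed, they looked undisturbed.

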